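# Open a stuck soap mould with a wedge and set the bars out to dry

### The job

The front half of the wooden soap mould is stuck: take the wedge from its stand and work it down into the two seam notches, a little at a time from alternate ends so that neither end ever gets more than 7 mm ahead of the other, until both ends stand about 10 mm open; do not drag the front half before that. Then slide the front half fully open along its rods, set every soap bar that is inside upright into the nest of its own shape in the drying tray, fully seated, and put the wedge back into its stand at any time after the wedging. Leave the other things on the worktop alone.

Things in the scene. Friction and masses are not known exactly. Their poses are not given: they have to be found in the camera images.
- mould: Wooden two-part soap mould, fixed on the worktop (base plate 288 x 380 x 10 mm). Origin on the worktop, 8 mm to +x of the row of bars; +x to the fixed back half, +y (left) along the seam, z up. Back half: a wall at x 45 to 87, y -160 to 160, top z 70 mm. The hood in front of it covers the bars and meets it in a tight seam at x = 45. Steel guide rods along x at y +-178, tops at z 20 mm
- bar_row (a point): Middle of the row of bars, on the base plate (z 10 mm); axes as the mould's. Bars stand at y = -114, -38, 38, 114 mm from here (some places empty), x within 4 mm, 76 mm apart. Once the hood is slid away the row is open from above, from its ends and on its -x side; the back half's wall is 53 mm away on the +x side
- hood: Front half of the mould: wooden hood of roof, front wall, end walls (x -71 to 45, y -160 to 160, top z 71, roof 10 mm thick). While shut its origin lies 1 mm above the mould's origin, axes parallel. It only turns a little about either end (left_end, right_end) and slides to the mould's -x (hood_slide); it cannot lift. The wedge pushes the rounded steel edging (4 mm radius) of its +x roof edge
- left_end (a joint): How far the left (+y) end of the seam is wedged open, the hood turning about its right end, in rad: 0 shut, 0.05 the stop; opening at the left notch = 260 mm x value (0.0385 is 10 mm). Dry friction: takes about 5 N along -x at the notch, stays where left
- right_end (a joint): The same for the right (-y) end, the hood turning about its left end: opening at the right notch = 260 mm x value; 0 shut, 0.05 the stop; about 5 N
- hood_slide (a joint): How far the whole hood has slid along its rods to the mould's -x, in m: 0 home, 0.11 fully open. Dry friction, about 9 N, stays where left. The wedge at one end does not move it
- left_notch (a point): Middle of the mouth of the left wedge notch, level with the back half's top (mould x 49, y 130, z 70 mm); axes as the mould's. Notch in the back half's face: 48 mm along y, 8 mm along x (x 45 to 53), deep down to z 10 mm, with an 8 mm 45 degree lead-in on its +x side. The hood's roof edge closes its -x side. Elsewhere the seam is too tight for the wedge
- right_notch (a point): The same for the right wedge notch (mould y = -130 mm)
- grip_bar (a point): Middle of the top of the grip bar on the hood's roof: 14 mm thick (x), 110 mm long (y), 30 mm tall (the roof is 30 mm below this point). Pinch it across x to slide the hood
- wedge: Opening wedge, blade down in its stand; 0.4 kg. Origin at the bottom edge of the blade, on its flat back, mid width; z up. Steel blade 30 mm wide (y), 58 mm long; flat back is the plane x = 0, slope faces -x: 3 mm thick at the tip, 25 mm at z 58 (0.38 per mm). Collar 34 x 52 mm at z 58 to 64, then a wooden handle 20 mm thick (x -21 to -1), 32 mm wide, up to z 130 mm
- wedge_handle (a point): Centre of the wedge's handle, 100 mm above the tip and 11 mm to -x of the flat back; axes as the wedge's. Use: axes parallel to the mould's, flat back on the back half (mould x = 53), slope to the hood, straight down with some 10 N. That end's opening = thickness 4 mm below the hood's top minus 8 mm: it starts with the tip 16 mm below the hood's top, is 10 mm at 43 mm (up to 5 mm deeper under load)
- stand_seat (a point): On top of the wedge's wooden stand (fixed, 85 x 90 x 64 mm), at the place of the wedge's flat back; axes as the stowed wedge's. The collar rests on the top (z 64), the wedge's origin then 58 mm below this point; the blade hangs in an open slot, x -29 to 6, y -19 to 19 mm from here, right through
- drying_tray: Loose wooden drying tray 190 x 190 x 18 mm, 0.9 kg, origin at the centre of its underside; four nests 9 mm deep in its top, each the outline of one bar plus 2.5 mm all round
- round_bar: Rigid pale soap bar, round, 56 mm diameter, 40 mm tall, upright, 0.11 kg; origin at the centre of its underside. May be absent
- round_nest (a point): Centre of the floor of the drying tray's nest for the round bar (round, 56 mm diameter plus 2.5 mm all round); 9 mm below the tray's top, 9 mm above its underside; axes as the tray's
- small_round_bar: Rigid pale soap bar, round, 40 mm diameter, 40 mm tall, upright, 0.11 kg; origin at the centre of its underside. May be absent
- small_round_nest (a point): Centre of the floor of the drying tray's nest for the small round bar (round, 40 mm diameter plus 2.5 mm all round); 9 mm below the tray's top, 9 mm above its underside; axes as the tray's
- square_bar: Rigid pale soap bar, square, 46 x 46 mm, 40 mm tall, upright, 0.11 kg; origin at the centre of its underside. May be absent
- square_nest (a point): Centre of the floor of the drying tray's nest for the square bar (square, 46 x 46 mm plus 2.5 mm all round); 9 mm below the tray's top, 9 mm above its underside; axes as the tray's
- oblong_bar: Rigid pale soap bar, oblong, 66 mm (its x) by 32 mm (its y), 40 mm tall, upright, 0.11 kg; origin at the centre of its underside. May be absent
- oblong_nest (a point): Centre of the floor of the drying tray's nest for the oblong bar (oblong, 66 mm (its x) by 32 mm (its y) plus 2.5 mm all round); 9 mm below the tray's top, 9 mm above its underside; axes as the tray's
- honey_jar: Bystander: honey jar, 62 mm across, 99 mm tall; origin at the centre of its underside; leave it alone
- lemon: Bystander: lemon, 71 x 53 x 51 mm; origin at the centre of its underside; leave it alone
- spice_jar: Bystander: spice jar with a dark cap, 44 x 44 x 105 mm; origin at the centre of its underside; leave it alone

How it is judged (in metres and radians):
On the way, in this order (a step that is already met when the one before it is completed fails the run):
1. the wedge has started one end of the seam (3 mm open) (contact force between wedge and hood above 0.3 N and value of joint any of left_end, right_end above 0.0115 rad), for 0.1 s.
2. the wedge has started the other end too (both 3 mm open) (contact force between wedge and hood above 0.3 N and value of joint each of left_end, right_end above 0.0115 rad), for 0.1 s.
3. the wedge has opened both ends to 8.5 mm or more (contact force between wedge and hood above 0.3 N and value of joint each of left_end, right_end above 0.0327 rad), for 0.1 s.
4. the hood is slid open by 95 mm or more (value of joint hood_slide above 0.095 m), for 0.2 s.
At the end, for the whole second after the job is handed in: Hood open 95 mm or more; each bar present upright (0.1 rad) in the nest of its shape, within 7 mm of its centre and 3 mm of its floor; wedge upright (0.12 rad) in its stand, within 10 mm of its place, blade 50 mm or more down; all at rest (value of joint hood_slide above 0.095 m and horizontal distance between wedge and stand_seat below 0.01 m and angle between wedge's own z axis and vertical below 0.12 rad and z of wedge in the frame of stand_seat below -0.05 m and linear speed of each of wedge, round_bar, small_round_bar, square_bar, oblong_bar below 0.02 m/s and horizontal distance between round_bar and round_nest below 0.007 m and z of round_bar in the frame of round_nest below 0.003 m and angle between each of round_bar, small_round_bar, square_bar, oblong_bar's own z axis and vertical below 0.1 rad and horizontal distance between small_round_bar and small_round_nest below 0.007 m and z of small_round_bar in the frame of small_round_nest below 0.003 m and horizontal distance between square_bar and square_nest below 0.007 m and z of square_bar in the frame of square_nest below 0.003 m and horizontal distance between oblong_bar and oblong_nest below 0.007 m and z of oblong_bar in the frame of oblong_nest below 0.003 m); the robot touches nothing.
It fails at once if one end of the hood is more than 8 mm further open than the other (it jams on its rods) ((value of joint left_end above 0.0315 rad and value of joint right_end below 0.0005 rad) or (value of joint left_end above 0.033 rad and value of joint right_end below 0.002 rad) or (value of joint left_end above 0.035 rad and value of joint right_end below 0.004 rad) or (value of joint left_end above 0.037 rad and value of joint right_end below 0.006 rad) or (value of joint left_end above 0.039 rad and value of joint right_end below 0.008 rad) or (value of joint left_end above 0.041 rad and value of joint right_end below 0.01 rad) or (value of joint left_end above 0.043 rad and value of joint right_end below 0.012 rad) or (value of joint left_end above 0.045 rad and value of joint right_end below 0.014 rad) or (value of joint left_end above 0.047 rad and value of joint right_end below 0.016 rad) or (value of joint left_end above 0.049 rad and value of joint right_end below 0.018 rad) or (value of joint right_end above 0.0315 rad and value of joint left_end below 0.0005 rad) or (value of joint right_end above 0.033 rad and value of joint left_end below 0.002 rad) or (value of joint right_end above 0.035 rad and value of joint left_end below 0.004 rad) or (value of joint right_end above 0.037 rad and value of joint left_end below 0.006 rad) or (value of joint right_end above 0.039 rad and value of joint left_end below 0.008 rad) or (value of joint right_end above 0.041 rad and value of joint left_end below 0.01 rad) or (value of joint right_end above 0.043 rad and value of joint left_end below 0.012 rad) or (value of joint right_end above 0.045 rad and value of joint left_end below 0.014 rad) or (value of joint right_end above 0.047 rad and value of joint left_end below 0.016 rad) or (value of joint right_end above 0.049 rad and value of joint left_end below 0.018 rad)).
It fails at once if the hood is dragged along its rods by more than 8 mm before both ends are worked open by 6.5 mm (value of joint hood_slide above 0.008 m and value of joint any of left_end, right_end below 0.025 rad).
It fails at once if a bystander is moved by more than 30 mm (distance of any of honey_jar, lemon, spice_jar from where it was at the start of the episode above 0.03 m).
Of round_bar, small_round_bar, square_bar, oblong_bar only 2 to 4 are there at a start; the rules pass over those that are not, and their reading is None.
At some moment in a run one of drying_tray, round_bar, small_round_bar, square_bar, oblong_bar may be knocked a few centimetres aside while the robot is not near it.
It also fails if it takes over 210 s, if anything falls off the work surface, if the arm or the gripper's body presses on something with over 40 N, if the wrist force passes 120 N, or if a joint passes its speed limit or range.

### The arm

A 6-joint arm with a two-finger parallel gripper is mounted at the origin on a cart in front of the work surface, level with it; the furniture and walls round the work are solid. World frame = base frame: x ahead of the robot, y to its left, z up, the work surface at z = 0. Lengths are in m, angles in degrees, forces in N, time in s.
With the tool pointing down it reaches from about 0.375 to 0.9 m from the base axis. Payload 3.1 kg.
Tool frame: the origin (TCP) lies midway between the tips of the shut fingers; the grasp point (between the pads) lies 19 mm behind it; z points along the fingers, y is the line along which they close (so a half turn about z gives the same grasp; the last joint's range is limited). The gripper opens to 87 mm and grips with 3 to 60 N. Pads are 19 mm wide; open, the fingers measure 117 mm over their backs; the gripper's body (75 mm by 190 mm) begins 51 mm behind the grasp point.
Start: joints at [-74.972, 30.224, 82.088, -0, 67.689, -10.227], TCP at [0.267, -0.565, 0.223] pointing down, gripper open.
Joint ranges: [-176.69, 176.69], [-43.24, 126.21], [12.49, 139.97], [-82, 262], [0, 151.66], [-163.58, 163.58]. Speed limits (degrees/s): [159.86, 159.86, 180, 180, 180, 180].

### API

Orientations are given as a 3x3 rotation matrix whose columns are the frame's x, y, z axes.
In Python, from rig import read_state, capture, camera_info, hand_in gives the robot as it stands.
- The arm moves only by the tool drive_tool, never from a script. Its argument "motion" is a list of rows, each a list of 2 entries, a list of its own where there are three numbers: the shift along the tool's x, y, z in mm, then the turn, a rotation vector about the tool's x, y, z in rad. A call has 1 to 5 rows; each row shifts and turns the commanded pose from where the row before left it, along the tool's axes as they then stand; what a row does not reach is not made up. A row lasts 1/10 s, in which the tool goes at most 50 mm and 8.59 degrees, less where a joint would pass 70% of its speed; a pose out of reach is approached as far as the arm can. A call is refused whole if a number of a shift passes 50 or a number of a turn 0.15, either way. A call with a gripper value outside its range is refused whole. "gripper" is the opening, from 0 (shut) to 1 (fully open), set as the call begins (left out, the last holds). The fingers move at their own pace and stop on an object; the grip force is fixed at half the most. Time passes only in rows, so rows that do not move let the fingers close. It gives the time, the measured TCP pose, the force, the opening and the grip force at its end, in the units of the state.
- read_state(): the state, without advancing time (a new reading comes with each control period).
- capture(name): name is "side" or "top" or "wrist"; returns the picture (420x560x3 uint8, red, green, blue); there is no depth.
- camera_info(name): a dict with "fovy" (degrees; the focal length in pixels is half the picture's height over the tangent of half this angle, whatever the lens; pixels are square), "cx", "cy" (the principal point, pixels), "xyz" and "orientation" of the camera in the world; the wrist camera has in their place "T_tool_cam" (4x4, takes a point from camera to tool coordinates, whose origin is the TCP and whose axes are the flange's). Camera axes: x right, y down, z forward; pixel columns grow to the right and rows downward; lengths in m; the calibration is good to about 2 mm. A picture is of the moment at which its call begins: read the wrist's pose just before it. camera_info takes no time and is no camera call.
- hand_in(): hands the job in; it is judged then, once.
The state is a dict: "time_s": time; "joint_positions": joint angles; "qvel": joint speeds; "tau": joint torques, N m; "position": TCP position; "tcp_rot": TCP orientation; "force": force on the tool from outside, world axes, zero at the start; "moment": the same for the moment, N m; "opening": opening from 0.0 (shut) to 1.0 (fully open); "grasp_force": force on a finger pad.
Only numpy, scipy, OpenCV 4.12 (cv2) and the standard library are available. Lean on these libraries where they do the work, as an engineer would, in place of code of your own. Each camera call takes 0.05 s, during which the arm holds its last target. There are 200 camera calls.

## Working session

There is one attempt and no reset: what is moved stays moved. The work goes in short steps, Python scripts to look and compute and a tool call to move; the robot and the scene stay as the last step left them, time stands still between calls to the robot, and variables do not carry over. Pictures are saved under pics/ and viewed, at most 14 in all, crops included, and the job is handed in when it is done.

Besides the shell and the picture viewer there is one more tool, called after ">>>" as name(argument=value, ...) on one line, values as JSON. drive_tool: Moves the arm, as the interface text tells. Its arguments: {"type":"object","properties":{"motion":{"type":"array","items":{"type":"array"}},"gripper":{"type":"number"}},"required":["motion"]}

```bash
mkdir -p pics; ls; python3 - <<'E'
from rig import *
import cv2,numpy as np
np.set_printoptions(precision=4,suppress=True)
s=read_state();print(s)
for n in("side","top","wrist"):
    print(n,camera_info(n)); im=capture(n); cv2.imwrite(f"pics/{n}0.png",im[:,:,::-1])
E
```

```text
pics
{'time_s': 0.0, 'joint_positions': array([-74.9728,  30.2779,  82.1586,  -0.0008,  67.6881, -10.2268]), 'qvel': array([-0.0004,  0.0048, -0.1813, -0.0636, -0.0233, -0.0121]), 'tau': array([ -0.001 , -44.0037, -17.6594,   0.0631,   0.0583,  -0.0002]), 'position': array([ 0.2665, -0.5645,  0.2216]), 'tcp_rot': array([[ 0.9044,  0.4266, -0.0006],
       [ 0.4266, -0.9044,  0.0021],
       [ 0.0004, -0.0021, -1.    ]]), 'force': array([ 0.8895, -0.3339,  0.1582]), 'moment': array([ 0.0148, -0.0397, -0.0466]), 'grasp_force': 0.0, 'opening': 0.9999992434179218}
side {'fovy': 44.22956969181084, 'cx': 278.84184125935707, 'cy': 203.7234577115068, 'xyz': array([-0.0438, -1.1658,  1.1873]), 'orientation': array([[ 0.8857, -0.2944,  0.359 ],
       [-0.4642, -0.5821,  0.6676],
       [ 0.0124, -0.758 , -0.6522]])}
top {'fovy': 56.230339289667356, 'cx': 279.41162366995815, 'cy': 207.40472689963352, 'xyz': array([ 0.4902, -0.0215,  1.061 ]), 'orientation': array([[-0.0034, -0.9972,  0.075 ],
       [-0.9999,  0.0022, -0.0157],
       [ 0.0155, -0.075 , -0.9971]])}
wrist {'fovy': 60.496886094998544, 'cx': 274.78915930594746, 'cy': 212.1804128485737, 'T_tool_cam': array([[ 0.0013, -0.9577, -0.2878,  0.0782],
       [ 1.    ,  0.0011,  0.0006,  0.0007],
       [-0.0003, -0.2878,  0.9577, -0.1616],
       [ 0.    ,  0.    ,  0.    ,  1.    ]])}
```

View pics/top0.png

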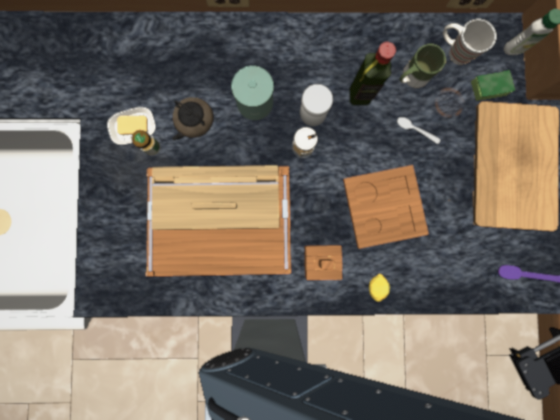

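View pics/side0.png

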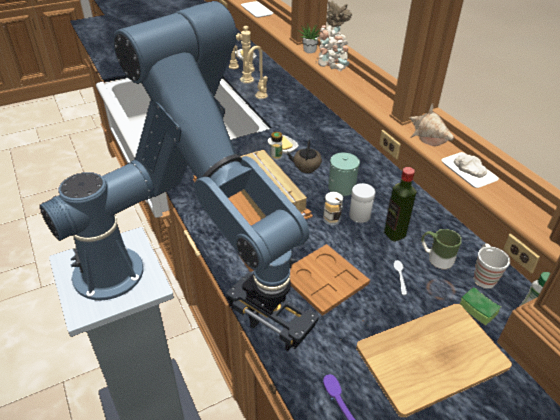

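The top view shows the mould with its base plate corners near (148,168), (288,166), (290,273) and (147,275), and the back half at the top (+x world). The stand with the wedge handle is at (324,263), the tray at (386,206) and the lemon at (379,288). In the side view the arm hides the mould's front, and the stand is behind the arm.

```bash
cat > h.py <<'E'
from rig import *
import cv2,numpy as np
from scipy.spatial.transform import Rotation as R
np.set_printoptions(precision=4,suppress=True)
def cam(n):
    i=camera_info(n); f=210/np.tan(np.radians(i["fovy"]/2))
    if n=="wrist":
        s=read_state(); T=np.eye(4);T[:3,:3]=s["tcp_rot"];T[:3,3]=s["position"];T=T@i["T_tool_cam"];o,M=T[:3,3],T[:3,:3]
    else:o,M=np.array(i["xyz"]),np.array(i["orientation"])
    return dict(f=f,c=np.array([i["cx"],i["cy"]]),o=o,M=M)
def ray(C,p):
    d=C["M"]@np.array([(p[0]-C["c"][0])/C["f"],(p[1]-C["c"][1])/C["f"],1]);return d/np.linalg.norm(d)
def onz(C,p,z): d=ray(C,p);return C["o"]+d*(z-C["o"][2])/d[2]
def proj(C,X):
    q=C["M"].T@(np.array(X)-C["o"]);return C["f"]*q[:2]/q[2]+C["c"]
def tri(C1,p1,C2,p2):
    a,b=ray(C1,p1),ray(C2,p2);t=np.linalg.lstsq(np.c_[a,-b],C2["o"]-C1["o"],rcond=None)[0]
    u,v=C1["o"]+a*t[0],C2["o"]+b*t[1];return (u+v)/2,np.linalg.norm(u-v)
def shot(n,k,up=1,crop=None):
    import pickle
    C=cam(n);im=capture(n)[:,:,::-1].copy();cv2.imwrite(f"pics/{k}.png",im);pickle.dump(C,open(f"pics/{k}.pkl","wb"));return C,im
def load(k):
    import pickle
    return pickle.load(open(f"pics/{k}.pkl","rb")),cv2.imread(f"pics/{k}.png")
def to(x,y,z,yaw=None):
    """shift needed in tool axes (mm) from measured pose, and turn about tool z (rad) so that tool y has world yaw (deg)"""
    s=read_state();Rm=np.array(s["tcp_rot"]);d=Rm.T@(np.array([x,y,z])-s["position"])*1000
    cy=np.degrees(np.arctan2(Rm[1,1],Rm[0,1]));out=[d.round(1),"yaw now",round(cy,2)]
    if yaw is not None: out+=["tilt fix+turn",turn(Rm,yaw)]
    print(*out)
def turn(Rm,yaw):
    a=np.radians(yaw);Y=np.array([np.cos(a),np.sin(a),0]);Z=np.array([0,0,-1.]);X=np.cross(Y,Z)
    return R.from_matrix(Rm.T@np.c_[X,Y,Z]).as_rotvec().round(4)
E
python3 - <<'E'
from h import *
C=cam("top")
for n,p,z in [("b1",(148,168),.01),("b2",(288,166),.01),("b3",(290,273),.01),("b4",(147,275),.01),("stand",(324,263),.064),("tray",(386,206),.018),("lemon",(379,288),.03),("handle",(324,262),.13),("gripbar",(215,206),.1)]:
    print(n,onz(C,p,z))
to(.42,-.05,.35,0)
E
```

```text
b1 [0.6762 0.3149 0.01  ]
b2 [ 0.6814 -0.0617  0.01  ]
b3 [ 0.3948 -0.0655  0.01  ]
b4 [0.3914 0.3114 0.01  ]
stand [ 0.4243 -0.1492  0.064 ]
tray [ 0.5717 -0.323   0.018 ]
lemon [ 0.3569 -0.2961  0.03  ]
handle [ 0.431  -0.1408  0.13  ]
gripbar [0.5662 0.1209 0.1   ]
[ 358.4 -400.2 -127.5] yaw now -64.74 tilt fix+turn [-0.0013 -0.0011 -1.1299]
```

>>> drive_tool(motion=[[[30, -33, -14], [0, 0, 0]], [[30, -33, -14], [0, 0, 0]], [[30, -33, -14], [0, 0, 0]], [[30, -33, -14], [0, 0, 0]], [[30, -33, -14], [0, 0, 0]]])

```text
time_s: 0.65
position: [0.3321, -0.35, 0.2928]
tcp_rot: [[0.905, 0.426, -0.0], [0.426, -0.905, 0.001], [0.0, -0.001, -1.0]]
force: [1.9, 0.2, 0.3]
opening: 1.003
grasp_force: 0.0
```

>>> drive_tool(motion=[[[30, -33, -14], [0, 0, 0]], [[30, -33, -14], [0, 0, 0]], [[30, -33, -14], [0, 0, 0]], [[30, -33, -14], [0, 0, 0]], [[30, -33, -14], [0, 0, 0]]])

```text
time_s: 1.15
position: [0.3972, -0.1369, 0.3631]
tcp_rot: [[0.905, 0.426, 0.0], [0.426, -0.905, 0.0], [0.0, -0.0, -1.0]]
force: [1.4, -0.5, -0.2]
opening: 1.001
grasp_force: 0.0
```

>>> drive_tool(motion=[[[30, -33, -14], [0, 0, 0]], [[30, -33, -14], [0, 0, 0]], [[0, 0, 0], [0, 0, -0.14]], [[0, 0, 0], [0, 0, -0.14]], [[0, 0, 0], [0, 0, -0.14]]])

```text
time_s: 1.65
position: [0.4231, -0.0526, 0.3905]
tcp_rot: [[0.646, 0.763, -0.0], [0.763, -0.646, -0.0], [-0.0, -0.0, -1.0]]
force: [-0.1, -0.2, 0.8]
opening: 1.001
grasp_force: 0.0
```

>>> drive_tool(motion=[[[0, 0, 0], [0, 0, -0.14]], [[0, 0, 0], [0, 0, -0.14]], [[0, 0, 0], [0, 0, -0.14]], [[0, 0, 0], [0, 0, -0.14]], [[0, 0, 0], [0, 0, -0.14]]])

```text
time_s: 2.15
position: [0.423, -0.0534, 0.3903]
tcp_rot: [[0.004, 1.0, -0.001], [1.0, -0.004, 0.0], [0.0, -0.001, -1.0]]
force: [0.6, 0.3, -0.0]
opening: 0.997
grasp_force: 0.0
```

```bash
python3 - <<'E'
from h import *
C,im=shot("wrist","w1"); cv2.imwrite("pics/w1b.png",cv2.resize(im,(800,600)))
C,im=shot("top","t1"); C,im=shot("side","s1")
E
```

```text
(no output)
```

View pics/w1b.png

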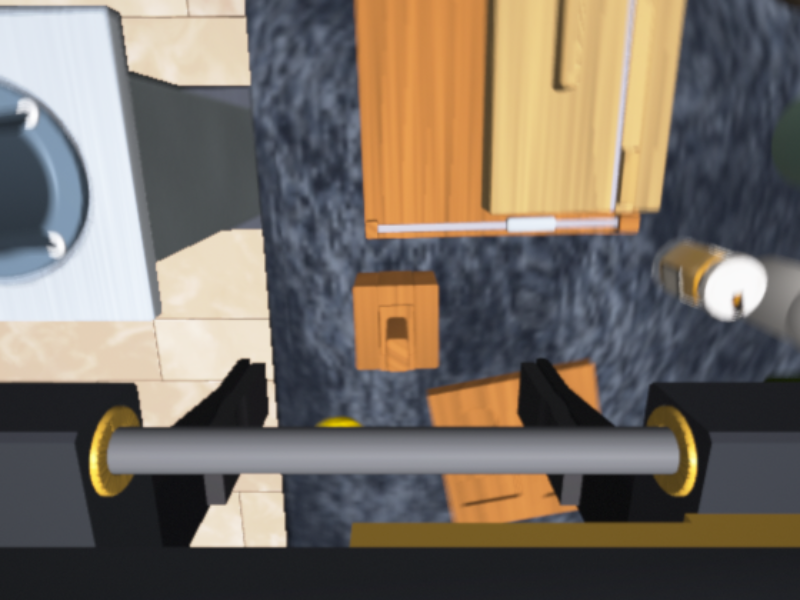

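The wrist view at 800x600 shows the stand around (396,320), with the wedge handle's shaded side at (397,327) and its light top at (397,352). The hood's right end is at y≈212. The back half's seam is the light line at x≈622, with the right notch at (628,165), and the rod is at row 226. The handle is thin along image x, so wedge x lies along ± world x.

```bash
python3 - <<'E'
from h import *
C,a=load("w1");Ct,b=load("t1");Cs,s=load("s1")
p=proj(Cs,[.43,-.145,.1]);print(p,proj(Ct,[.43,-.145,.1]))
def cr(im,x,y,w,h,k):return cv2.resize(im[y:y+h,x:x+w],None,fx=k,fy=k,interpolation=cv2.INTER_CUBIC)
A=cr(a,240,180,80,90,4)   # 320x360
B=cr(s,int(p[0])-40,int(p[1])-45,80,90,4)
D=cr(a,330,60,160,120,2) if 0 else cr(a,400,90,80,90,4) if 0 else None
q0=load("top0") if 0 else cv2.imread("pics/top0.png")
B2=cr(q0,300,235,40,60,4);B2=cv2.copyMakeBorder(B2,0,120,0,0,cv2.BORDER_CONSTANT)
cv2.imwrite("pics/m1.png",np.hstack([A,B,B2]))
E
```

```text
[256.4234 233.6812] [324.1528 261.6181]
```

View pics/m1.png

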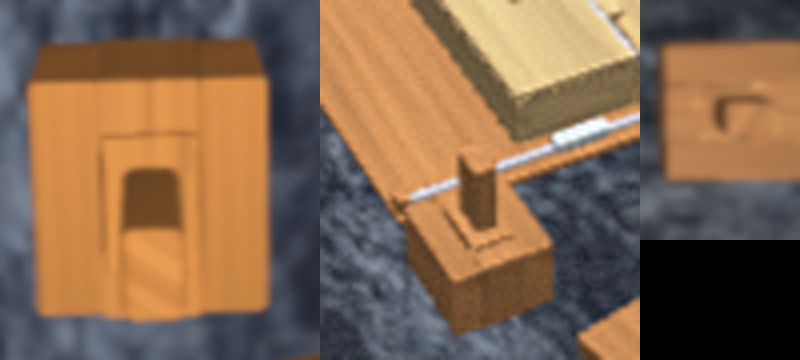

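Left crop (wrist, 4x): the stand top spans (28,80) to (270,310), and the handle top spans (123,228) to (184,318). Middle crop (side): the handle top is at about (477,158). The right crop (top view) agrees.

```bash
python3 - <<'E'
from h import *
C,_=load("w1");Cs,_=load("s1");Ct=cam("top")
print(tri(C,(278.3,248.3),Cs,(255.3,227.5)))
print("handle ray z .136",onz(C,(278.3,248.3),.136),"stand top",onz(C,(278,228),.064))
for u in [(101,133),(195,133)]: print("collar back corners",onz(C,(240+u[0]/4,180+u[1]/4),.070))
# seam line in w1: bright low-saturation pixels near x~622/800*560=435
_,im=load("w1");g=cv2.cvtColor(im,cv2.COLOR_BGR2HSV)
pts=[]
for r in range(5,95,3):
    row=g[r,425:450];m=(row[:,1]<70)&(row[:,2]>120)
    if m.sum()>=2: pts.append(onz(C,(425+np.nonzero(m)[0].mean(),r),.071)[:2])
pts=np.array(pts);print(len(pts),pts[::6]);print(np.polyfit(pts[:,1],pts[:,0],1))
to(.431,-.147,.25,0.7)
E
```

```text
(array([ 0.4258, -0.149 ,  0.131 ]), np.float64(0.0015371824376844779))
handle ray z .136 [ 0.4264 -0.1472  0.136 ] stand top [ 0.4266 -0.1456  0.064 ]
collar back corners [ 0.4088 -0.1217  0.07  ]
collar back corners [ 0.4416 -0.1217  0.07  ]
30 [[0.621  0.1368]
 [0.6211 0.1175]
 [0.6219 0.0977]
 [0.622  0.0773]
 [0.6234 0.0565]]
[-0.0212  0.6241]
[-93.5   9.2 140.3] yaw now -0.73 tilt fix+turn [-0.0005 -0.0002 -0.025 ]
```

>>> drive_tool(motion=[[[-31.5, 1, 30], [0, 0, -0.03]], [[-31.5, 1, 30], [0, 0, 0]], [[-31.5, 1, 30], [0, 0, 0]], [[0, 0, 45], [0, 0, 0]], [[0, 0, 0], [0, 0, 0]]])

```text
time_s: 2.8
position: [0.4234, -0.1464, 0.251]
tcp_rot: [[-0.015, 1.0, -0.011], [1.0, 0.016, 0.007], [0.008, -0.011, -1.0]]
force: [-0.4, 1.3, 0.3]
opening: 1.004
grasp_force: 0.0
```

```bash
python3 - <<'E'
from h import *
s=read_state();print(s["position"]);C,im=shot("wrist","w2");to(.426,-.148,.09,1)
E
```

```text
[ 0.4234 -0.1464  0.251 ]
[ -1.8   1.8 163.6] yaw now 0.98 tilt fix+turn [-0.0064 -0.0046 -0.0003]
```

View pics/w2.png

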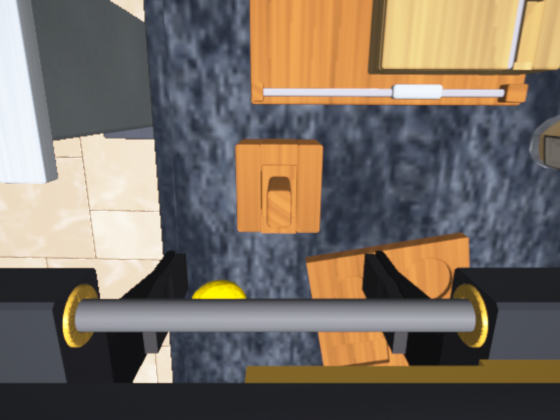

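The handle top is centred at about (279,210), directly below the TCP, so I descend and grip.

>>> drive_tool(motion=[[[0, 2, 40], [0, 0, 0]], [[0, 0, 40], [0, 0, 0]], [[0, 0, 40], [0, 0, 0]], [[0, 0, 41], [0, 0, 0]], [[0, 0, 0], [0, 0, 0]]])

```text
time_s: 3.35
position: [0.4281, -0.1465, 0.0921]
tcp_rot: [[-0.02, 1.0, -0.006], [1.0, 0.02, 0.004], [0.004, -0.006, -1.0]]
force: [-0.2, 1.4, 0.6]
opening: 1.0
grasp_force: 0.0
```

>>> drive_tool(motion=[[[0, 0, 0], [0, 0, 0]], [[0, 0, 0], [0, 0, 0]], [[0, 0, 0], [0, 0, 0]], [[0, 0, 0], [0, 0, 0]], [[0, 0, 0], [0, 0, 0]]], gripper=0)

```text
time_s: 3.85
position: [0.4299, -0.1483, 0.0958]
tcp_rot: [[-0.02, 1.0, 0.002], [1.0, 0.02, -0.001], [-0.002, 0.002, -1.0]]
force: [-1.5, 0.5, 0.1]
opening: 0.63
grasp_force: 0.0
```

>>> drive_tool(motion=[[[0, 0, 0], [0, 0, 0]], [[0, 0, 0], [0, 0, 0]], [[0, 0, -30], [0, 0, 0]], [[0, 0, -40], [0, 0, 0]], [[0, 0, -40], [0, 0, 0]]])

```text
time_s: 4.35
position: [0.4285, -0.1475, 0.2052]
tcp_rot: [[-0.02, 1.0, -0.002], [1.0, 0.02, 0.001], [0.001, -0.002, -1.0]]
force: [0.1, -0.5, 0.5]
opening: 0.174
grasp_force: 0.0
```

>>> drive_tool(motion=[[[0, 0, -40], [0, 0, 0]], [[0, 0, -40], [0, 0, 0]], [[0, 0, 0], [0, 0, 0]]])

```text
time_s: 4.65
position: [0.4322, -0.1497, 0.2897]
tcp_rot: [[-0.02, 1.0, 0.01], [1.0, 0.02, -0.007], [-0.007, 0.01, -1.0]]
force: [1.1, -0.7, -0.5]
opening: 0.014
grasp_force: 0.0
```

```bash
python3 - <<'E'
from h import *
s=read_state();print(s["position"],s["opening"],s["grasp_force"],s["force"])
Cs,im=shot("side","s3");p=proj(Cs,s["position"]).astype(int);print(p)
cr=lambda im,x,y,w,h,k:cv2.resize(im[y:y+h,x:x+w],None,fx=k,fy=k,interpolation=cv2.INTER_CUBIC)
Cw,iw=shot("wrist","w3")
cv2.imwrite("pics/m3.png",np.hstack([cr(im,p[0]-40,p[1]-50,80,100,5)[:420],cv2.resize(iw[:, 180:380],(400,420*1))[:420] if 0 else iw[:,180:480]]))
E
```

```text
[ 0.4322 -0.1497  0.2897] 0.01359300591121401 0.0 [ 1.1237 -0.661  -0.47  ]
[256 185]
```

View pics/m3.png

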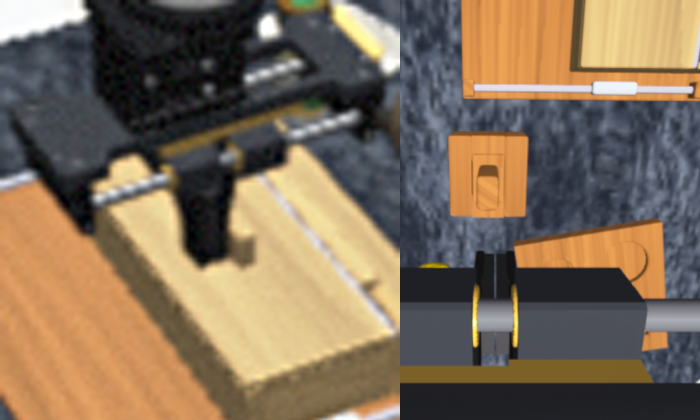

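The fingers had not closed before I lifted: they need over 1 s. The wedge is still in the stand at (487,190) in the right crop, so I repeat with a smaller opening and a longer wait.

>>> drive_tool(motion=[[[0, 0, 0], [0, 0, 0]], [[0, 0, 0], [0, 0, 0]], [[0, 0, 0], [0, 0, 0]], [[0, 0, 0], [0, 0, 0]], [[0, 0, 40], [0, 0, 0]]], gripper=0.6)

```text
time_s: 5.25
position: [0.433, -0.1503, 0.2476]
tcp_rot: [[-0.02, 1.0, 0.01], [1.0, 0.02, -0.007], [-0.007, 0.01, -1.0]]
force: [-0.3, -0.3, -0.7]
opening: 0.375
grasp_force: 0.0
```

>>> drive_tool(motion=[[[0, -2, 40], [0, 0, 0]], [[0, 0, 30], [0, 0, 0]], [[0, 0, 0], [0, 0, 0]], [[0, 0, 0], [0, 0, 0]], [[0, 0, 0], [0, 0, 0]]])

```text
time_s: 5.75
position: [0.4285, -0.1487, 0.1759]
tcp_rot: [[-0.02, 1.0, 0.003], [1.0, 0.02, -0.002], [-0.002, 0.003, -1.0]]
force: [-0.0, 0.1, -0.9]
opening: 0.595
grasp_force: 0.0
```

```bash
python3 - <<'E'
from h import *
s=read_state();print(s["opening"]);to(.4265,-.148,.091,1)
E
```

```text
0.5951406262794703
[ 0.9 -2.2 84.9] yaw now 1.15 tilt fix+turn [0.0026 0.0018 0.0026]
```

>>> drive_tool(motion=[[[0, -2, 40], [0, 0, 0]], [[0, 0, 35], [0, 0, 0]], [[0, 0, 10], [0, 0, 0]], [[0, 0, 0], [0, 0, 0]], [[0, 0, 0], [0, 0, 0]]])

```text
time_s: 6.25
position: [0.4265, -0.1487, 0.0909]
tcp_rot: [[-0.02, 1.0, 0.002], [1.0, 0.02, -0.002], [-0.002, 0.002, -1.0]]
force: [-0.1, -0.4, -0.3]
opening: 0.599
grasp_force: 0.0
```

>>> drive_tool(motion=[[[0, 0, 0], [0, 0, 0]], [[0, 0, 0], [0, 0, 0]], [[0, 0, 0], [0, 0, 0]], [[0, 0, 0], [0, 0, 0]], [[0, 0, 0], [0, 0, 0]]], gripper=0)

```text
time_s: 6.75
position: [0.4252, -0.148, 0.0898]
tcp_rot: [[-0.02, 1.0, 0.0], [1.0, 0.02, -0.0], [-0.0, 0.0, -1.0]]
force: [-4.0, -0.8, 3.9]
opening: 0.23
grasp_force: 3.9
```

>>> drive_tool(motion=[[[0, 0, 0], [0, 0, 0]], [[0, 0, 0], [0, 0, 0]], [[0, 0, 0], [0, 0, 0]], [[0, 0, 0], [0, 0, 0]]])

```text
time_s: 7.15
position: [0.4252, -0.148, 0.0897]
tcp_rot: [[-0.02, 1.0, -0.0], [1.0, 0.02, -0.0], [-0.0, -0.0, -1.0]]
force: [-0.6, -0.3, 5.1]
opening: 0.228
grasp_force: 29.9
```

>>> drive_tool(motion=[[[0, 0, -30], [0, 0, 0]], [[0, 0, -40], [0, 0, 0]], [[0, 0, -40], [0, 0, 0]], [[0, 0, -30], [0, 0, 0]], [[0, 0, 0], [0, 0, 0]]])

```text
time_s: 7.65
position: [0.4273, -0.1491, 0.2322]
tcp_rot: [[-0.02, 1.0, 0.007], [1.0, 0.02, -0.004], [-0.004, 0.007, -1.0]]
force: [0.7, -0.3, -5.4]
opening: 0.228
grasp_force: 30.0
```

```bash
python3 - <<'E'
from h import *
s=read_state();print(s["position"],s["opening"],s["grasp_force"],s["force"])
Cs,im=shot("side","s4");p=proj(Cs,s["position"]).astype(int);print(p)
cr=lambda im,x,y,w,h,k:cv2.resize(im[y:y+h,x:x+w],None,fx=k,fy=k,interpolation=cv2.INTER_CUBIC)
Cw,iw=shot("wrist","w4")
cv2.imwrite("pics/m4.png",np.hstack([cr(im,p[0]-40,p[1]-30,80,100,5)[:420],iw[:,180:560]]))
E
```

```text
[ 0.4273 -0.1491  0.2322] 0.22826353921238807 29.95879793073982 [ 0.7214 -0.2828 -5.444 ]
[255 201]
```

View pics/m4.png

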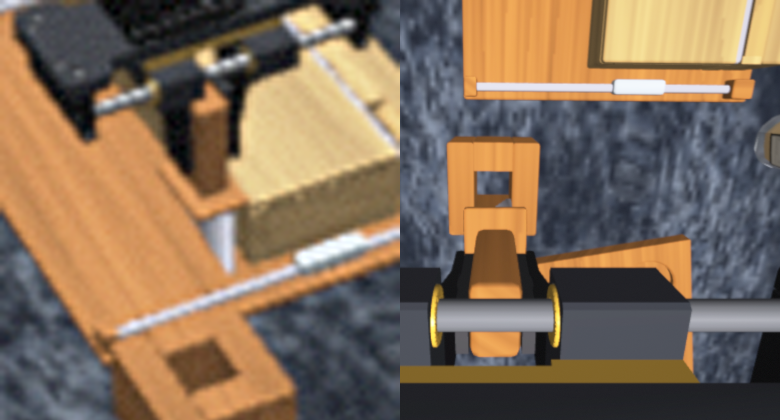

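The side crop shows the blade's vertical back on the right (+x) and its slope on the left, so the wedge axes already match the mould's (slope towards the hood). Now I move over the mould for one look at both notches.

>>> drive_tool(motion=[[[29.5, 22, -17.5], [0, 0, 0]], [[29.5, 22, -17.5], [0, 0, 0]], [[29.5, 22, -17.5], [0, 0, 0]], [[29.5, 22, -17.5], [0, 0, 0]], [[29.5, 22, -17.5], [0, 0, 0]]])

```text
time_s: 8.25
position: [0.5312, 0.0033, 0.3137]
tcp_rot: [[-0.02, 1.0, -0.008], [1.0, 0.02, 0.001], [0.002, -0.008, -1.0]]
force: [1.3, -0.1, -5.7]
opening: 0.229
grasp_force: 30.0
```

>>> drive_tool(motion=[[[29.5, 22, -17.5], [0, 0, 0]], [[29.5, 22, -17.5], [0, 0, 0]], [[29.5, 22, -17.5], [0, 0, 0]], [[0, 0, 0], [0, 0, 0]], [[0, 0, 0], [0, 0, 0]]])

```text
time_s: 8.75
position: [0.5954, 0.0921, 0.3654]
tcp_rot: [[-0.022, 1.0, -0.008], [1.0, 0.022, -0.0], [-0.0, -0.008, -1.0]]
force: [-0.7, -0.5, -6.1]
opening: 0.23
grasp_force: 30.0
```

>>> drive_tool(motion=[[[0, 0, 0], [0, 0, 0]], [[0, 0, 0], [0, 0, 0]], [[0, 0, 0], [0, 0, 0]]])

```text
time_s: 9.05
position: [0.5958, 0.0906, 0.3685]
tcp_rot: [[-0.019, 1.0, -0.002], [1.0, 0.019, -0.0], [0.0, -0.002, -1.0]]
force: [0.6, 0.1, -4.6]
opening: 0.231
grasp_force: 30.0
```

```bash
python3 - <<'E'
from h import *
s=read_state();print(s["position"],s["tcp_rot"])
Cw,iw=shot("wrist","w5");cv2.imwrite("pics/w5b.png",cv2.resize(iw[:280],None,fx=1.42,fy=1.42,interpolation=cv2.INTER_CUBIC) if 0 else cv2.resize(iw[:280,140:],(800,533),interpolation=cv2.INTER_CUBIC))
E
```

```text
[0.5958 0.0906 0.3685] [[-0.0186  0.9998 -0.0022]
 [ 0.9998  0.0186 -0.    ]
 [ 0.     -0.0022 -1.    ]]
```

View pics/w5b.png

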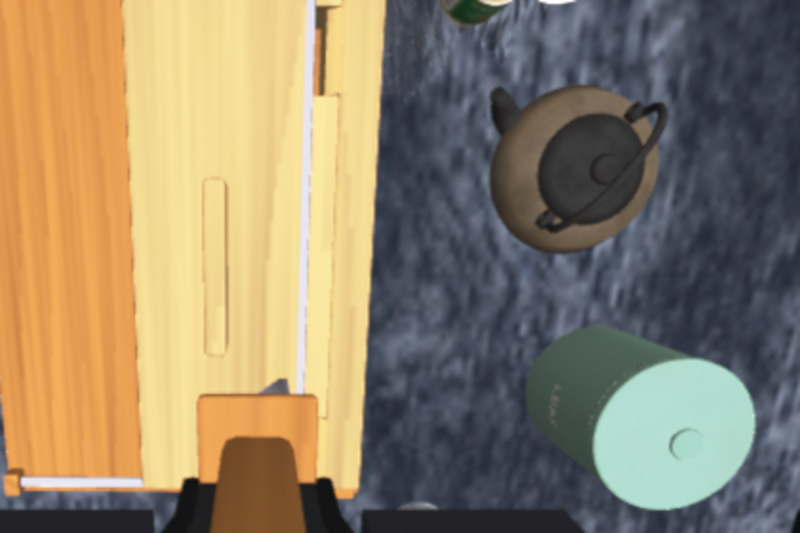

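The left notch is visible at u 315–328, v 8–95. The light strip between the notches runs from v=95 (mould y 106) to v=417 (y −106). The seam's bright edging runs from (310,0) to (300,390), and the grip bar spans (203–227, 178–355).

```bash
python3 - <<'E'
from h import *
C,im=load("w5");k=1.905
f=lambda u,v,z:onz(C,(u/k+140,v/k),z)
a=f(326,95,.07);b=f(322,417,.07);top=f(326,8,.07);print("y106",a,"y-106",b,"y154",top,np.linalg.norm(a-b))
hs=cv2.cvtColor(im,cv2.COLOR_BGR2HSV)
P=[]
for r in range(3,200,4):
    m=np.nonzero((hs[r,285:312,1]<60)&(hs[r,285:312,2]>140))[0]
    if len(m)>=2:P.append(np.r_[onz(C,(285+m.min()-.5,r),.071)[:2],onz(C,(285+m.max()+.5,r),.069)[:2]])
P=np.array(P);print(len(P));
fl=np.polyfit(P[:,1],P[:,0],1);fr=np.polyfit(P[:,3],P[:,2],1);print("left edge",fl,"right edge",fr,P[:,2].std())
g=[f(203,178,.101),f(227,178,.101),f(203,355,.101),f(227,355,.101)];print("gripbar",np.mean(g,0),g[0]-g[2],g[1]-g[0])
yw=-np.arctan(fr[0]);print("yaw deg",np.degrees(yw))
yv=np.array([-np.sin(yw),np.cos(yw)]);xv=np.array([np.cos(yw),np.sin(yw)])
mid=(a+b)[:2]/2; s0=fr[0]*mid[1]+fr[1]; seam0=np.array([s0,mid[1]])
M=seam0-.045*xv
# correct origin to y: mid is at mould y=0
print("mould origin",M)
for n,y in("L",.13),("R",-.13):
    back=M+.053*xv+y*yv; print(n,"back wall",back,"TCP for back there",back-.011*xv)
E
```

```text
y106 [0.6346 0.2302 0.07  ] y-106 [0.6419 0.0218 0.07  ] y154 [0.6322 0.2779 0.07  ] 0.20855157739055563
50
left edge [-0.0077  0.622 ] right edge [-0.012   0.6292] 0.0008911697623994343
gripbar [0.5682 0.1257 0.101 ] [0.0003 0.1076 0.    ] [0.0143 0.0003 0.    ]
yaw deg 0.6875179801514487
mould origin [0.5827 0.1255]
L back wall [0.6341 0.2561] TCP for back there [0.6231 0.256 ]
R back wall [ 0.6373 -0.0039] TCP for back there [ 0.6263 -0.004 ]
```

>>> drive_tool(motion=[[[41, 7, 10], [0, 0, 0]], [[41, 7, 25], [0, 0, 0]], [[41, 7, 25], [0, 0, 0]], [[42, 7, 25], [0, 0, 0]], [[0, 0, 40], [0, 0, 0]]])

```text
time_s: 9.6
position: [0.6234, 0.2633, 0.2461]
tcp_rot: [[-0.024, 1.0, 0.008], [1.0, 0.024, 0.006], [0.006, 0.009, -1.0]]
force: [0.9, -0.8, -5.3]
opening: 0.227
grasp_force: 30.0
```

>>> drive_tool(motion=[[[0, 0, 40], [0, 0, 0]], [[0, 0, 20], [0, 0, 0]], [[0, 0, 0], [0, 0, 0]], [[0, 0, 0], [0, 0, 0]], [[0, 0, 0], [0, 0, 0]]])

```text
time_s: 10.1
position: [0.6231, 0.2571, 0.187]
tcp_rot: [[-0.019, 1.0, 0.005], [1.0, 0.019, 0.001], [0.001, 0.005, -1.0]]
force: [-0.1, 0.2, -4.2]
opening: 0.225
grasp_force: 30.0
```

```bash
python3 - <<'E'
from h import *
s=read_state();print(s["position"],s["force"]);to(.6215,.256,.164,.9)
Cw,iw=shot("wrist","w6");cv2.imwrite("pics/w6b.png",cv2.resize(iw[:300,200:420],(587,800))[:600] if 0 else cv2.resize(iw[100:340,180:400],(550,600),interpolation=cv2.INTER_CUBIC))
E
```

```text
[0.6231 0.2571 0.187 ] [-0.07    0.2226 -4.2202]
[-1.1 -1.8 23. ] yaw now 1.11 tilt fix+turn [ 0.005  -0.0011  0.0037]
```

View pics/w6b.png

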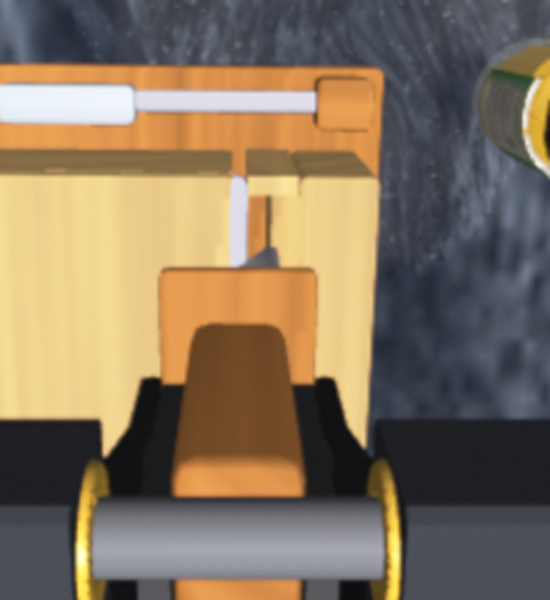

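The blade shows at (250–280, 255), just above the notch (u 245–270, lead-in to 298), with its back about on the back wall. I shift 1.5 mm towards the hood and lower it.

>>> drive_tool(motion=[[[-1, -1.5, 15], [0, 0, 0]], [[0, 0, 10], [0, 0, 0]], [[0, 0, 0], [0, 0, 0]], [[0, 0, 0], [0, 0, 0]]])

```text
time_s: 10.55
position: [0.62, 0.256, 0.16]
tcp_rot: [[-0.02, 1.0, 0.001], [1.0, 0.02, 0.0], [0.0, 0.001, -1.0]]
force: [1.0, -0.2, -4.8]
opening: 0.231
grasp_force: 30.0
```

>>> drive_tool(motion=[[[0, 0, 6], [0, 0, 0]], [[0, 0, 6], [0, 0, 0]], [[0, 0, 0], [0, 0, 0]], [[0, 0, 0], [0, 0, 0]]])

```text
time_s: 10.95
position: [0.6201, 0.256, 0.1475]
tcp_rot: [[-0.02, 1.0, 0.001], [1.0, 0.02, 0.0], [0.0, 0.001, -1.0]]
force: [0.2, 0.3, -4.9]
opening: 0.227
grasp_force: 30.0
```

>>> drive_tool(motion=[[[0, 0, 4], [0, 0, 0]], [[0, 0, 0], [0, 0, 0]], [[0, 0, 0], [0, 0, 0]]])

```text
time_s: 11.25
position: [0.6211, 0.2561, 0.1439]
tcp_rot: [[-0.02, 1.0, 0.003], [1.0, 0.02, 0.001], [0.0, 0.003, -1.0]]
force: [3.3, 1.1, -5.2]
opening: 0.227
grasp_force: 30.0
```

>>> drive_tool(motion=[[[0, 1.5, 0], [0, 0, 0]], [[0, 0, 0], [0, 0, 0]], [[0, 0, 0], [0, 0, 0]]])

```text
time_s: 11.55
position: [0.6214, 0.2561, 0.1438]
tcp_rot: [[-0.02, 1.0, 0.0], [1.0, 0.02, 0.0], [0.0, 0.0, -1.0]]
force: [2.4, 0.1, -2.8]
opening: 0.228
grasp_force: 30.0
```

>>> drive_tool(motion=[[[0, 1.5, 0], [0, 0, 0]], [[0, 0, 0], [0, 0, 0]], [[0, 0, 0], [0, 0, 0]]])

```text
time_s: 11.85
position: [0.6219, 0.2559, 0.1431]
tcp_rot: [[-0.02, 1.0, -0.002], [1.0, 0.02, -0.0], [-0.0, -0.002, -1.0]]
force: [0.0, -0.1, -4.8]
opening: 0.231
grasp_force: 30.0
```

>>> drive_tool(motion=[[[0, 1, 0], [0, 0, 0]], [[0, 0, 0], [0, 0, 0]], [[0, 0, 0], [0, 0, 0]], [[0, 0, 0], [0, 0, 0]]])

```text
time_s: 12.25
position: [0.6234, 0.256, 0.1433]
tcp_rot: [[-0.02, 1.0, -0.001], [1.0, 0.02, -0.0], [-0.0, -0.001, -1.0]]
force: [0.0, -0.1, -5.5]
opening: 0.227
grasp_force: 30.0
```

>>> drive_tool(motion=[[[0, 0, 3], [0, 0, 0]], [[0, 0, 0], [0, 0, 0]], [[0, 0, 0], [0, 0, 0]], [[0, 0, 0], [0, 0, 0]]])

```text
time_s: 12.65
position: [0.6237, 0.2561, 0.1405]
tcp_rot: [[-0.02, 1.0, -0.0], [1.0, 0.02, -0.0], [-0.0, -0.0, -1.0]]
force: [-0.2, -0.0, -5.5]
opening: 0.226
grasp_force: 30.0
```

>>> drive_tool(motion=[[[0, 0, 3], [0, 0, 0]], [[0, 0, 0], [0, 0, 0]], [[0, 0, 0], [0, 0, 0]], [[0, 0, 0], [0, 0, 0]]])

```text
time_s: 13.05
position: [0.6238, 0.2561, 0.1375]
tcp_rot: [[-0.02, 1.0, 0.0], [1.0, 0.02, 0.0], [0.0, 0.0, -1.0]]
force: [-0.6, 0.5, -4.9]
opening: 0.232
grasp_force: 30.0
```

>>> drive_tool(motion=[[[0, 0, 3], [0, 0, 0]], [[0, 0, 0], [0, 0, 0]], [[0, 0, 0], [0, 0, 0]]])

```text
time_s: 13.35
position: [0.6238, 0.2562, 0.1354]
tcp_rot: [[-0.02, 1.0, 0.001], [1.0, 0.02, 0.0], [0.0, 0.001, -1.0]]
force: [-1.8, -0.4, 2.1]
opening: 0.228
grasp_force: 30.0
```

>>> drive_tool(motion=[[[0, 0, 3], [0, 0, 0]], [[0, 0, 0], [0, 0, 0]], [[0, 0, 0], [0, 0, 0]]])

```text
time_s: 13.65
position: [0.6238, 0.2562, 0.1318]
tcp_rot: [[-0.02, 1.0, 0.0], [1.0, 0.02, 0.0], [0.0, 0.0, -1.0]]
force: [-2.6, -0.2, 3.2]
opening: 0.229
grasp_force: 30.0
```

>>> drive_tool(motion=[[[0, 0, 3], [0, 0, 0]], [[0, 0, 0], [0, 0, 0]], [[0, 0, 0], [0, 0, 0]]])

```text
time_s: 13.95
position: [0.6238, 0.2562, 0.1283]
tcp_rot: [[-0.02, 1.0, 0.0], [1.0, 0.02, 0.0], [0.0, 0.0, -1.0]]
force: [-1.6, 1.0, 2.6]
opening: 0.228
grasp_force: 30.0
```

>>> drive_tool(motion=[[[0, 0, 2], [0, 0, 0]], [[0, 0, 2], [0, 0, 0]], [[0, 0, 0], [0, 0, 0]], [[0, 0, 0], [0, 0, 0]], [[0, 0, 0], [0, 0, 0]]])

```text
time_s: 14.45
position: [0.6238, 0.2561, 0.1242]
tcp_rot: [[-0.02, 1.0, -0.0], [1.0, 0.02, -0.0], [-0.0, -0.0, -1.0]]
force: [-0.6, 0.8, 0.7]
opening: 0.23
grasp_force: 30.0
```

>>> drive_tool(motion=[[[0, -0.5, -10], [0, 0, 0]], [[0, -1, -20], [0, 0, 0]], [[0, 0, -30], [0, 0, 0]], [[0, 0, -15], [0, 0, 0]], [[0, 0, 0], [0, 0, 0]]])

```text
time_s: 14.95
position: [0.6243, 0.2563, 0.2023]
tcp_rot: [[-0.02, 1.0, 0.006], [1.0, 0.02, 0.001], [0.001, 0.006, -1.0]]
force: [1.0, -0.6, -5.3]
opening: 0.222
grasp_force: 30.0
```

```bash
python3 - <<'E'
from h import *
s=read_state();print(s["position"],s["force"]);to(.626,-.004,.2,.9)
C,im=shot("wrist","w7");cv2.imwrite("pics/w7b.png",cv2.resize(im[100:340,180:400],(550,600),interpolation=cv2.INTER_CUBIC))
E
```

```text
[0.6243 0.2563 0.2023] [ 0.9647 -0.5998 -5.3219]
[-260.3   -3.5    2. ] yaw now 1.14 tilt fix+turn [ 0.0065 -0.0011  0.0043]
```

View pics/w7b.png

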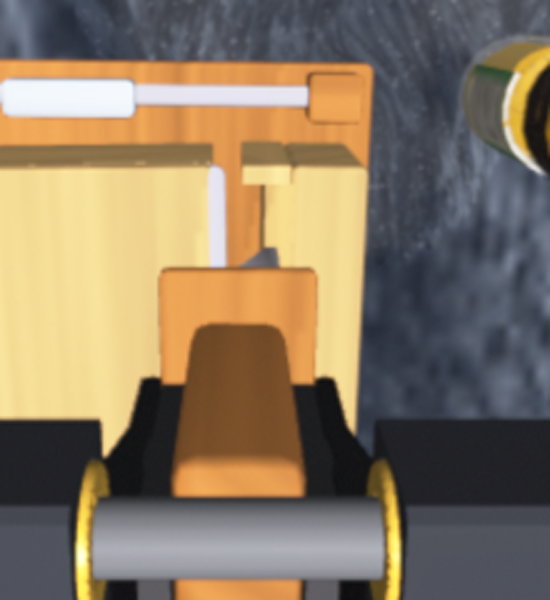

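The left opening now shows: hood edge at u≈227 and notch wall at u≈263, so about 4.5–5 mm open. Next the right notch.

>>> drive_tool(motion=[[[-43, -0.5, 0], [0, 0, 0]], [[-43, -0.5, 0], [0, 0, 0]], [[-43, -0.5, 0], [0, 0, 0]], [[-43, -0.5, 0], [0, 0, 0]], [[-44, -0.5, 0], [0, 0, 0]]])

```text
time_s: 15.5
position: [0.6225, 0.0386, 0.1974]
tcp_rot: [[-0.02, 1.0, -0.004], [1.0, 0.02, 0.0], [0.0, -0.004, -1.0]]
force: [1.0, -1.0, -5.0]
opening: 0.228
grasp_force: 30.0
```

>>> drive_tool(motion=[[[-44, -0.5, 0], [0, 0, 0]], [[0, 0, 0], [0, 0, 0]], [[0, 0, 0], [0, 0, 0]], [[0, 0, 20], [0, 0, 0]], [[0, 0, 0], [0, 0, 0]]])

```text
time_s: 16.0
position: [0.6214, -0.0022, 0.1762]
tcp_rot: [[-0.021, 1.0, -0.008], [1.0, 0.021, 0.002], [0.002, -0.008, -1.0]]
force: [-0.6, 0.5, -5.9]
opening: 0.229
grasp_force: 30.0
```

```bash
python3 - <<'E'
from h import *
s=read_state();print(s["position"],s["force"]);to(.626,-.004,.18,.9)
C,im=shot("wrist","w8");cv2.imwrite("pics/w8b.png",cv2.resize(im[100:340,180:400],(550,600),interpolation=cv2.INTER_CUBIC))
E
```

```text
[ 0.6214 -0.0022  0.1762] [-0.6313  0.4811 -5.8506]
[-1.9  4.5 -3.9] yaw now 1.22 tilt fix+turn [-0.0081 -0.002   0.0055]
```

View pics/w8b.png

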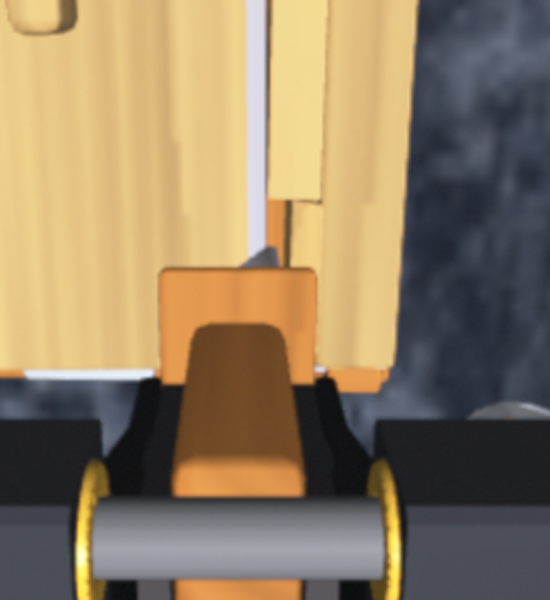

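The blade back is at u≈280, the notch wall at u≈290 and the hood edge at u≈267, so the wedge needs about 4 mm towards +x. Settle, shift and lower.

>>> drive_tool(motion=[[[-1, 0, 0], [0, 0, 0]], [[0, 0, 0], [0, 0, 0]], [[0, 0, 0], [0, 0, 0]], [[0, 0, 0], [0, 0, 0]]])

```text
time_s: 16.45
position: [0.6247, -0.0048, 0.1801]
tcp_rot: [[-0.02, 1.0, 0.001], [1.0, 0.02, -0.0], [-0.0, 0.001, -1.0]]
force: [0.4, -0.7, -5.8]
opening: 0.225
grasp_force: 30.0
```

```bash
python3 - <<'E'
from h import *
s=read_state();print(s["position"],s["tcp_rot"][:,2]);to(.6255,-.004,.16,.9)
C,im=shot("wrist","w9")
def m(C,u,z): return onz(C,(u/2.5+180,230/2.5+100),z)
g=cv2.cvtColor(im,cv2.COLOR_BGR2GRAY)
print(g[190,275:312],im[190,282:304].tolist())
E
```

```text
[ 0.6247 -0.0048  0.1801] [ 0.001  -0.0002 -1.    ]
[ 0.8  0.8 20.1] yaw now 1.17 tilt fix+turn [0.001  0.0002 0.0046]
[225 225 224 223 220 190 176 172 168 164 162 160 159 123  91 110 176 200
 206 208 210 211 213 214 215 214 212 211 201 200 202 202 202 200 198 196
 194] [[84, 159, 232], [80, 154, 228], [78, 150, 224], [77, 148, 222], [76, 146, 220], [76, 145, 218], [63, 114, 165], [54, 87, 113], [69, 107, 133], [109, 171, 212], [125, 197, 234], [129, 204, 239], [132, 206, 240], [133, 209, 241], [133, 211, 242], [135, 213, 244], [136, 214, 244], [136, 215, 244], [134, 214, 243], [133, 212, 242], [135, 211, 241], [129, 199, 234]]
```

>>> drive_tool(motion=[[[0, -0.5, 10], [0, 0, 0]], [[0, 0, 10], [0, 0, 0]], [[0, 0, 0], [0, 0, 0]], [[0, 0, 0], [0, 0, 0]]])

```text
time_s: 16.9
position: [0.6233, -0.0049, 0.1586]
tcp_rot: [[-0.02, 1.0, -0.002], [1.0, 0.02, 0.0], [0.0, -0.002, -1.0]]
force: [0.1, -0.3, -4.7]
opening: 0.228
grasp_force: 30.0
```

>>> drive_tool(motion=[[[0, 0, 5], [0, 0, 0]], [[0, 0, 5], [0, 0, 0]], [[0, 0, 4], [0, 0, 0]], [[0, 0, 0], [0, 0, 0]], [[0, 0, 0], [0, 0, 0]]])

```text
time_s: 17.4
position: [0.6239, -0.005, 0.1454]
tcp_rot: [[-0.02, 1.0, -0.0], [1.0, 0.02, 0.0], [0.0, -0.0, -1.0]]
force: [0.6, -0.1, -5.1]
opening: 0.228
grasp_force: 30.0
```

>>> drive_tool(motion=[[[0, 1.5, 0], [0, 0, 0]], [[0, 0, 0], [0, 0, 0]], [[0, 0, 0], [0, 0, 0]], [[0, 0, 0], [0, 0, 0]]])

```text
time_s: 17.8
position: [0.6254, -0.0049, 0.1456]
tcp_rot: [[-0.02, 1.0, -0.0], [1.0, 0.02, -0.0], [-0.0, -0.0, -1.0]]
force: [0.0, -0.1, -5.1]
opening: 0.225
grasp_force: 30.0
```

>>> drive_tool(motion=[[[0, 1.5, 0], [0, 0, 0]], [[0, 0, 0], [0, 0, 0]], [[0, 0, 0], [0, 0, 0]], [[0, 0, 0], [0, 0, 0]]])

```text
time_s: 18.2
position: [0.6269, -0.0049, 0.1455]
tcp_rot: [[-0.02, 1.0, -0.0], [1.0, 0.02, -0.0], [-0.0, -0.0, -1.0]]
force: [-0.7, -0.4, -5.9]
opening: 0.226
grasp_force: 30.0
```

>>> drive_tool(motion=[[[0, 1, 0], [0, 0, 0]], [[0, 0, 0], [0, 0, 0]], [[0, 0, 0], [0, 0, 0]]])

```text
time_s: 18.5
position: [0.6275, -0.0048, 0.1455]
tcp_rot: [[-0.02, 1.0, -0.001], [1.0, 0.02, 0.0], [0.0, -0.001, -1.0]]
force: [-1.5, 0.5, -3.9]
opening: 0.228
grasp_force: 30.0
```

>>> drive_tool(motion=[[[0, 0, 5], [0, 0, 0]], [[0, 0, 4], [0, 0, 0]], [[0, 0, 0], [0, 0, 0]], [[0, 0, 0], [0, 0, 0]]])

```text
time_s: 18.9
position: [0.6269, -0.0048, 0.1365]
tcp_rot: [[-0.02, 1.0, -0.003], [1.0, 0.02, 0.0], [0.0, -0.003, -1.0]]
force: [-5.4, 0.1, 1.2]
opening: 0.229
grasp_force: 30.0
```

>>> drive_tool(motion=[[[0, 0, 4], [0, 0, 0]], [[0, 0, 3], [0, 0, 0]], [[0, 0, 0], [0, 0, 0]], [[0, 0, 0], [0, 0, 0]]])

```text
time_s: 19.3
position: [0.6268, -0.0047, 0.1296]
tcp_rot: [[-0.02, 1.0, -0.003], [1.0, 0.02, 0.0], [0.0, -0.003, -1.0]]
force: [-5.2, 0.6, 2.1]
opening: 0.224
grasp_force: 30.0
```

>>> drive_tool(motion=[[[0, -0.7, 3], [0, 0, 0]], [[0, 0, 3], [0, 0, 0]], [[0, 0, 3], [0, 0, 0]], [[0, 0, 0], [0, 0, 0]], [[0, 0, 0], [0, 0, 0]]])

```text
time_s: 19.8
position: [0.6267, -0.0048, 0.1209]
tcp_rot: [[-0.02, 1.0, -0.001], [1.0, 0.02, 0.0], [0.0, -0.001, -1.0]]
force: [-5.9, 0.3, 3.4]
opening: 0.227
grasp_force: 30.0
```

>>> drive_tool(motion=[[[0, 0, 3], [0, 0, 0]], [[0, 0, 3], [0, 0, 0]], [[0, 0, 3], [0, 0, 0]], [[0, 0, 0], [0, 0, 0]], [[0, 0, 0], [0, 0, 0]]])

```text
time_s: 20.3
position: [0.6267, -0.0049, 0.1117]
tcp_rot: [[-0.02, 1.0, -0.001], [1.0, 0.02, 0.0], [0.0, -0.001, -1.0]]
force: [-5.7, 0.2, 2.3]
opening: 0.23
grasp_force: 30.0
```

>>> drive_tool(motion=[[[0, 0, 2], [0, 0, 0]], [[0, 0, 0], [0, 0, 0]], [[0, 0, 0], [0, 0, 0]]])

```text
time_s: 20.6
position: [0.6266, -0.0048, 0.1098]
tcp_rot: [[-0.02, 1.0, -0.001], [1.0, 0.02, 0.0], [0.0, -0.001, -1.0]]
force: [-5.8, 0.6, 3.5]
opening: 0.227
grasp_force: 30.0
```

>>> drive_tool(motion=[[[0, 0, -20], [0, 0, 0]], [[0, -1, -30], [0, 0, 0]], [[0, 0, -30], [0, 0, 0]], [[0, 0, -10], [0, 0, 0]], [[0, 0, 0], [0, 0, 0]]])

```text
time_s: 21.1
position: [0.6286, -0.0052, 0.201]
tcp_rot: [[-0.02, 1.0, 0.007], [1.0, 0.02, -0.001], [-0.001, 0.007, -1.0]]
force: [-0.2, 0.7, -5.5]
opening: 0.226
grasp_force: 30.0
```

>>> drive_tool(motion=[[[43, 0.5, 0], [0, 0, 0]], [[43, 0.5, 0], [0, 0, 0]], [[43, 0.5, 0], [0, 0, 0]], [[43, 0.5, 0], [0, 0, 0]], [[44, 0.5, 0], [0, 0, 0]]])

```text
time_s: 21.6
position: [0.6235, 0.2125, 0.1966]
tcp_rot: [[-0.02, 1.0, -0.003], [1.0, 0.02, -0.0], [-0.0, -0.003, -1.0]]
force: [0.7, 0.3, -5.3]
opening: 0.224
grasp_force: 30.0
```

>>> drive_tool(motion=[[[44, 0, 0], [0, 0, 0]], [[0, 0, 0], [0, 0, 0]], [[0, 0, 0], [0, 0, 0]], [[0, 0, 0], [0, 0, 0]], [[0, 0, 0], [0, 0, 0]]])

```text
time_s: 22.1
position: [0.6235, 0.2536, 0.1985]
tcp_rot: [[-0.018, 1.0, -0.001], [1.0, 0.018, -0.001], [-0.001, -0.001, -1.0]]
force: [-0.3, -0.1, -5.3]
opening: 0.23
grasp_force: 30.0
```

```bash
python3 - <<'E'
from h import *
s=read_state();print(s["position"],s["tcp_rot"][:,2]);to(.623,.256,.16,.9)
E
```

```text
[0.6235 0.2536 0.1985] [-0.0014 -0.0006 -1.    ]
[ 2.5 -0.4 38.5] yaw now 1.05 tilt fix+turn [-0.0014  0.0006  0.0026]
```

>>> drive_tool(motion=[[[2, -0.5, 20], [0, 0, 0]], [[0, 0, 15], [0, 0, 0]], [[0, 0, 0], [0, 0, 0]], [[0, 0, 10], [0, 0, 0]], [[0, 0, 10], [0, 0, 0]]])

```text
time_s: 22.6
position: [0.6239, 0.2569, 0.1448]
tcp_rot: [[-0.019, 1.0, 0.002], [1.0, 0.019, 0.0], [0.0, 0.002, -1.0]]
force: [0.1, -0.2, -0.7]
opening: 0.229
grasp_force: 30.0
```

>>> drive_tool(motion=[[[0, 0, 8], [0, 0, 0]], [[0, 0, 8], [0, 0, 0]], [[0, 0, 4], [0, 0, 0]], [[0, 0, 0], [0, 0, 0]], [[0, 0, 0], [0, 0, 0]]])

```text
time_s: 23.1
position: [0.6235, 0.2571, 0.1246]
tcp_rot: [[-0.02, 1.0, 0.001], [1.0, 0.02, 0.0], [0.0, 0.001, -1.0]]
force: [0.6, -0.3, -5.9]
opening: 0.229
grasp_force: 30.0
```

>>> drive_tool(motion=[[[0, 0, 3], [0, 0, 0]], [[0, 0, 3], [0, 0, 0]], [[0, 0, 3], [0, 0, 0]], [[0, 0, 0], [0, 0, 0]], [[0, 0, 0], [0, 0, 0]]])

```text
time_s: 23.6
position: [0.6236, 0.2573, 0.1159]
tcp_rot: [[-0.02, 1.0, 0.002], [1.0, 0.02, 0.001], [0.001, 0.002, -1.0]]
force: [1.3, 0.8, 2.2]
opening: 0.229
grasp_force: 30.0
```

>>> drive_tool(motion=[[[0, 0, 3], [0, 0, 0]], [[0, 0, 2], [0, 0, 0]], [[0, 0, 0], [0, 0, 0]], [[0, 0, 0], [0, 0, 0]], [[0, 0, 0], [0, 0, 0]]])

```text
time_s: 24.1
position: [0.6236, 0.2571, 0.1102]
tcp_rot: [[-0.02, 1.0, 0.001], [1.0, 0.02, 0.0], [0.0, 0.001, -1.0]]
force: [3.7, 0.3, -2.5]
opening: 0.227
grasp_force: 30.0
```

>>> drive_tool(motion=[[[0, 0, 2], [0, 0, 0]], [[0, 0, 0], [0, 0, 0]], [[0, 0, 0], [0, 0, 0]], [[0, 0, 0], [0, 0, 0]]])

```text
time_s: 24.5
position: [0.6235, 0.257, 0.1086]
tcp_rot: [[-0.02, 1.0, 0.001], [1.0, 0.02, 0.0], [0.0, 0.001, -1.0]]
force: [4.3, 0.1, -1.5]
opening: 0.225
grasp_force: 30.0
```

>>> drive_tool(motion=[[[0, 0, -20], [0, 0, 0]], [[0, -1, -40], [0, 0, 0]], [[0, 0, -50], [0, 0, 0]], [[0, 0, -50], [0, 0, 0]], [[-20, -10, -50], [0, 0, 0]]])

```text
time_s: 25.0
position: [0.6112, 0.2401, 0.3141]
tcp_rot: [[-0.023, 1.0, -0.005], [1.0, 0.023, 0.001], [0.001, -0.005, -1.0]]
force: [0.0, -0.3, -4.9]
opening: 0.229
grasp_force: 30.0
```

>>> drive_tool(motion=[[[-40, -10, -20], [0, 0, 0]], [[-40, -10, -20], [0, 0, 0]], [[-40, 0, 0], [0, 0, 0]], [[-25, 0, 0], [0, 0, 0]], [[0, 0, 0], [0, 0, 0]]])

```text
time_s: 25.5
position: [0.5933, 0.0897, 0.352]
tcp_rot: [[-0.016, 1.0, -0.008], [1.0, 0.016, -0.002], [-0.002, -0.008, -1.0]]
force: [-0.3, 1.3, -5.8]
opening: 0.225
grasp_force: 30.0
```

>>> drive_tool(motion=[[[0, 0, 0], [0, 0, 0]], [[0, 0, 0], [0, 0, 0]], [[0, 0, 0], [0, 0, 0]]])

```text
time_s: 25.8
position: [0.5953, 0.0945, 0.3533]
tcp_rot: [[-0.022, 1.0, -0.002], [1.0, 0.022, 0.0], [0.001, -0.002, -1.0]]
force: [-0.3, 0.8, -5.6]
opening: 0.229
grasp_force: 30.0
```

```bash
python3 - <<'E'
from h import *
s=read_state();print(s["position"],s["tcp_rot"][:,2])
C,im=shot("wrist","w10");cv2.imwrite("pics/w10b.png",cv2.resize(im[:280,180:340],(343,600),interpolation=cv2.INTER_CUBIC))
E
```

```text
[0.5953 0.0945 0.3533] [-0.0025  0.0005 -1.    ]
```

View pics/w10b.png

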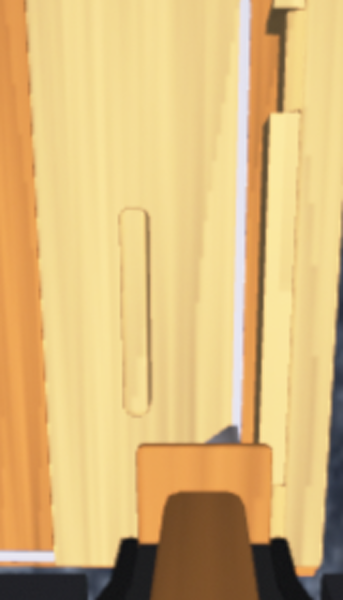

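Both gaps are visible: about 19 px wide at row 115 (left end) and 16 px at row 430 (right end). I measure the gap numerically to be sure.

```bash
python3 - <<'E'
from h import *
C,im=load("w10");hs=cv2.cvtColor(im,cv2.COLOR_BGR2HSV)
for r in [58,70,90,110,130,150,170,190]:
    row=im[r,270:320].astype(int)
    st=np.nonzero((hs[r,270:320,1]<60)&(hs[r,270:320,2]>140))[0]; a=270+st.max()+.5
    g=im[r,:,1].astype(int); j=int(a)+5
    k=j+np.argmax(np.diff(g[j:j+14]))+.5   # dark->light jump
    A=onz(C,(a,r),.069);B=onz(C,(k,r),.07);print(r,a,k,A[:2],B[:2],((B-A)[0]*1000).round(2))
to(.4252,-.148,.25,1.15)
E
```

```text
58 295.5 305.5 [0.6149 0.2235] [0.6263 0.2237] 11.38
70 295.5 304.5 [0.6154 0.2107] [0.6257 0.2108] 10.33
90 294.5 304.5 [0.6151 0.1888] [0.6268 0.189 ] 11.65
110 294.5 303.5 [0.616  0.1662] [0.6266 0.1665] 10.64
130 293.5 302.5 [0.6157 0.1429] [0.6265 0.1432] 10.81
150 293.5 302.5 [0.6166 0.1189] [0.6276 0.1193] 10.98
170 292.5 301.5 [0.6163 0.0941] [0.6274 0.0945] 11.16
190 292.5 300.5 [0.6172 0.0685] [0.6273 0.069 ] 10.08
[-238.7 -175.4  103.8] yaw now 1.24 tilt fix+turn [-0.0018 -0.0004  0.0016]
```

Both ends are about 10–11 mm open. Now the wedge goes back into its stand.

>>> drive_tool(motion=[[[-30, -22, 5], [0, 0, 0]], [[-30, -22, 10], [0, 0, 0]], [[-30, -22, 15], [0, 0, 0]], [[-30, -22, 15], [0, 0, 0]], [[-30, -22, 15], [0, 0, 0]]])

```text
time_s: 26.35
position: [0.4884, -0.0591, 0.294]
tcp_rot: [[-0.022, 1.0, 0.001], [1.0, 0.022, -0.0], [-0.0, 0.001, -1.0]]
force: [1.4, -1.3, -5.9]
opening: 0.226
grasp_force: 30.0
```

>>> drive_tool(motion=[[[-30, -22, 15], [0, 0, 0]], [[-30, -22, 15], [0, 0, 0]], [[-28, -21, 10], [0, 0, 0]], [[0, 0, 10], [0, 0, 0]], [[0, 0, 0], [0, 0, 0]]])

```text
time_s: 26.85
position: [0.4253, -0.1478, 0.2434]
tcp_rot: [[-0.019, 1.0, -0.002], [1.0, 0.019, 0.002], [0.002, -0.002, -1.0]]
force: [-0.1, -0.5, -5.2]
opening: 0.23
grasp_force: 30.0
```

>>> drive_tool(motion=[[[0, 0, 0], [0, 0, 0]], [[0, 0, 0], [0, 0, 0]], [[0, 0, 0], [0, 0, 0]]])

```text
time_s: 27.15
position: [0.4268, -0.1476, 0.2448]
tcp_rot: [[-0.022, 1.0, 0.001], [1.0, 0.022, -0.001], [-0.001, 0.001, -1.0]]
force: [-0.7, 0.4, -4.6]
opening: 0.23
grasp_force: 30.0
```

```bash
python3 - <<'E'
from h import *
print(read_state()["position"]);to(.4252,-.148,.089,1.1)
E
```

```text
[ 0.4268 -0.1476  0.2448]
[ -0.3  -1.8 155.8] yaw now 1.26 tilt fix+turn [0.0013 0.0007 0.0028]
```

>>> drive_tool(motion=[[[0, -1.5, 30], [0, 0, 0]], [[0, 0, 30], [0, 0, 0]], [[0, 0, 25], [0, 0, 0]], [[0, 0, 25], [0, 0, 0]], [[0, 0, 20], [0, 0, 0]]])

```text
time_s: 27.65
position: [0.4253, -0.148, 0.1134]
tcp_rot: [[-0.021, 1.0, 0.001], [1.0, 0.021, -0.0], [-0.0, 0.001, -1.0]]
force: [-0.6, -0.4, -4.9]
opening: 0.227
grasp_force: 30.0
```

>>> drive_tool(motion=[[[0, 0, 15], [0, 0, 0]], [[0, 0, 7], [0, 0, 0]], [[0, 0, 0], [0, 0, 0]], [[0, 0, 0], [0, 0, 0]], [[0, 0, 0], [0, 0, 0]]])

```text
time_s: 28.15
position: [0.4253, -0.1486, 0.0931]
tcp_rot: [[-0.02, 1.0, 0.002], [1.0, 0.02, -0.001], [-0.001, 0.002, -1.0]]
force: [-1.3, -0.3, -5.5]
opening: 0.227
grasp_force: 30.0
```

>>> drive_tool(motion=[[[0, 0, 3], [0, 0, 0]], [[0, 0, 1.5], [0, 0, 0]], [[0, 0, 0], [0, 0, 0]], [[0, 0, 0], [0, 0, 0]]])

```text
time_s: 28.55
position: [0.4253, -0.1487, 0.0897]
tcp_rot: [[-0.02, 1.0, 0.003], [1.0, 0.02, -0.002], [-0.002, 0.003, -1.0]]
force: [-1.1, 0.9, 12.1]
opening: 0.229
grasp_force: 30.0
```

>>> drive_tool(motion=[[[0, 0, 0], [0, 0, 0]], [[0, 0, 0], [0, 0, 0]], [[0, 0, 0], [0, 0, 0]], [[0, 0, 0], [0, 0, 0]], [[0, 0, 0], [0, 0, 0]]], gripper=0.65)

```text
time_s: 29.05
position: [0.4244, -0.1483, 0.0876]
tcp_rot: [[-0.02, 1.0, -0.0], [1.0, 0.02, 0.0], [0.0, -0.0, -1.0]]
force: [-0.2, -0.9, 0.5]
opening: 0.587
grasp_force: 0.0
```

>>> drive_tool(motion=[[[0, 0, -20], [0, 0, 0]], [[0, 0, -30], [0, 0, 0]], [[0, 0, -30], [0, 0, 0]], [[0, 0, -40], [0, 0, 0]], [[0, 0, 0], [0, 0, 0]]])

```text
time_s: 29.55
position: [0.4273, -0.15, 0.2118]
tcp_rot: [[-0.02, 1.0, 0.009], [1.0, 0.02, -0.006], [-0.006, 0.009, -1.0]]
force: [0.4, -0.9, -0.1]
opening: 0.649
grasp_force: 0.0
```

```bash
python3 - <<'E'
from h import *
s=read_state();print(s["position"],s["opening"]);to(.558,.126,.17,.9)
shot("top","t11")
E
```

```text
[ 0.4273 -0.15    0.2118] 0.6486735486254043
[273.6 135.8  41.4] yaw now 1.16 tilt fix+turn [0.0087 0.0059 0.0045]
```

>>> drive_tool(motion=[[[39, 19.5, 0], [0, 0, 0]], [[39, 19.5, 0], [0, 0, 0]], [[39, 19.5, 0], [0, 0, 0]], [[39, 19.5, 0], [0, 0, 0]], [[39, 19.5, 10], [0, 0, 0]]])

```text
time_s: 30.1
position: [0.5185, 0.0503, 0.1968]
tcp_rot: [[-0.02, 1.0, -0.0], [1.0, 0.02, -0.0], [-0.0, -0.0, -1.0]]
force: [1.8, -0.8, -0.5]
opening: 0.649
grasp_force: 0.0
```

>>> drive_tool(motion=[[[39, 19.5, 10], [0, 0, 0]], [[39, 19.5, 20], [0, 0, 0]], [[0, 0, 0], [0, 0, 0]], [[0, 0, 0], [0, 0, 0]], [[0, 0, 0], [0, 0, 0]]])

```text
time_s: 30.6
position: [0.5544, 0.1266, 0.1669]
tcp_rot: [[-0.02, 1.0, -0.002], [1.0, 0.02, -0.001], [-0.0, -0.002, -1.0]]
force: [-0.3, -0.4, -0.1]
opening: 0.651
grasp_force: 0.0
```

```bash
python3 - <<'E'
from h import *
s=read_state();print(s["position"],s["opening"]);to(.558,.126,.079,.9)
C,im=shot("wrist","w12");cv2.imwrite("pics/w12b.png",im[100:420])
E
```

```text
[0.5544 0.1266 0.1669] 0.6508267893402263
[-0.6  3.8 87.9] yaw now 1.12 tilt fix+turn [-0.0024  0.0005  0.0038]
```

View pics/w12b.png

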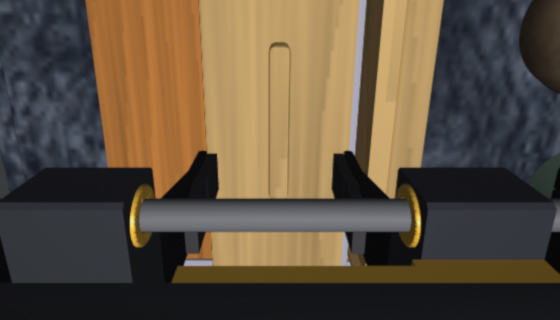

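The grip bar is centred at u≈280 between the pads (217 and 335). I shift about 3 mm, descend, grip and pull.

>>> drive_tool(motion=[[[0, 3, 30], [0, 0, 0]], [[0, 0, 30], [0, 0, 0]], [[0, 0, 26], [0, 0, 0]], [[0, 0, 0], [0, 0, 0]], [[0, 0, 0], [0, 0, 0]]])

```text
time_s: 31.15
position: [0.5585, 0.1264, 0.0823]
tcp_rot: [[-0.018, 1.0, -0.0], [1.0, 0.018, -0.0], [-0.0, -0.0, -1.0]]
force: [-0.2, 0.4, -0.1]
opening: 0.653
grasp_force: 0.0
```

>>> drive_tool(motion=[[[0, 0, 0], [0, 0, 0]], [[0, 0, 0], [0, 0, 0]], [[0, 0, 0], [0, 0, 0]], [[0, 0, 0], [0, 0, 0]], [[0, 0, 0], [0, 0, 0]]], gripper=0)

```text
time_s: 31.65
position: [0.5586, 0.1276, 0.0821]
tcp_rot: [[-0.02, 1.0, 0.001], [1.0, 0.02, 0.0], [0.0, 0.001, -1.0]]
force: [0.9, -0.1, 0.4]
opening: 0.28
grasp_force: 0.0
```

>>> drive_tool(motion=[[[0, 0, 0], [0, 0, 0]], [[0, 0, 0], [0, 0, 0]], [[0, 0, 0], [0, 0, 0]], [[0, 0, 0], [0, 0, 0]], [[0, 0, 0], [0, 0, 0]]])

```text
time_s: 32.15
position: [0.5568, 0.1276, 0.0816]
tcp_rot: [[-0.02, 1.0, -0.003], [1.0, 0.02, 0.0], [0.0, -0.003, -1.0]]
force: [-5.5, -0.4, 5.2]
opening: 0.158
grasp_force: 30.0
```

>>> drive_tool(motion=[[[0, -10, 0], [0, 0, 0]], [[0, -15, 0], [0, 0, 0]], [[0.3, -15, 0], [0, 0, 0]], [[0, -15, 0], [0, 0, 0]], [[0.2, -15, 0], [0, 0, 0]]])

```text
time_s: 32.65
position: [0.4957, 0.1267, 0.0818]
tcp_rot: [[-0.019, 1.0, 0.016], [1.0, 0.019, 0.001], [0.001, 0.016, -1.0]]
force: [9.9, 0.6, -10.0]
opening: 0.156
grasp_force: 30.1
```

>>> drive_tool(motion=[[[0, -15, 0], [0, 0, 0]], [[0.2, -12, 0], [0, 0, 0]], [[0, -8, 0], [0, 0, 0]], [[0, -3, 0], [0, 0, 0]], [[0, 0, 0], [0, 0, 0]]])

```text
time_s: 33.15
position: [0.4555, 0.1263, 0.0818]
tcp_rot: [[-0.019, 1.0, 0.011], [1.0, 0.019, 0.001], [0.001, 0.011, -1.0]]
force: [6.0, 2.0, -6.9]
opening: 0.16
grasp_force: 30.0
```

>>> drive_tool(motion=[[[0, 0, 0], [0, 0, 0]], [[0, 0, 0], [0, 0, 0]], [[0, 0, 0], [0, 0, 0]]])

```text
time_s: 33.45
position: [0.4555, 0.1263, 0.0817]
tcp_rot: [[-0.019, 1.0, 0.01], [1.0, 0.019, 0.001], [0.001, 0.01, -1.0]]
force: [5.4, 1.7, -5.5]
opening: 0.157
grasp_force: 30.0
```

>>> drive_tool(motion=[[[0, -4, 0], [0, 0, 0]], [[0, -4, 0], [0, 0, 0]], [[0, -4, 0], [0, 0, 0]], [[0, 0, 0], [0, 0, 0]], [[0, 0, 0], [0, 0, 0]]])

```text
time_s: 33.95
position: [0.4453, 0.1263, 0.0818]
tcp_rot: [[-0.019, 1.0, 0.014], [1.0, 0.019, 0.001], [0.001, 0.014, -1.0]]
force: [7.2, 2.9, -8.4]
opening: 0.16
grasp_force: 30.1
```

>>> drive_tool(motion=[[[0, 3, 0], [0, 0, 0]], [[0, 0, 0], [0, 0, 0]], [[0, 0, 0], [0, 0, 0]], [[0, 0, 0], [0, 0, 0]], [[0, 0, 0], [0, 0, 0]]], gripper=0.5)

```text
time_s: 34.45
position: [0.4412, 0.1258, 0.0817]
tcp_rot: [[-0.02, 1.0, -0.0], [1.0, 0.02, -0.0], [-0.0, -0.0, -1.0]]
force: [0.6, -0.3, 0.5]
opening: 0.473
grasp_force: 0.0
```

>>> drive_tool(motion=[[[0, 0, -30], [0, 0, 0]], [[0, 0, -50], [0, 0, 0]], [[0, 0, -50], [0, 0, 0]], [[0, 0, -50], [0, 0, 0]], [[0, 0, -50], [0, 0, 0]]], gripper=1)

```text
time_s: 34.95
position: [0.4406, 0.1258, 0.3138]
tcp_rot: [[-0.02, 1.0, 0.0], [1.0, 0.02, -0.0], [-0.0, 0.0, -1.0]]
force: [1.8, -0.2, -1.1]
opening: 0.871
grasp_force: 0.0
```

```bash
python3 - <<'E'
from h import *
s=read_state();print(s["position"],s["opening"])
shot("top","t13");shot("wrist","w13");to(.55,.12,.36,.9)
E
```

```text
[0.4406 0.1258 0.3138] 0.8706293626850918
[ -8.3 104.9 -39.7] yaw now 1.16 tilt fix+turn [ 0.0163 -0.0003  0.0046]
```

>>> drive_tool(motion=[[[-10, 32, -14], [0, 0, 0]], [[-10, 32, -14], [0, 0, 0]], [[-10, 32, -14], [0, 0, 0]], [[-10, 32, -14], [0, 0, 0]], [[0, 0, 0], [0, 0, 0]]])

```text
time_s: 35.55
position: [0.5746, 0.0868, 0.3681]
tcp_rot: [[-0.018, 1.0, 0.005], [1.0, 0.018, -0.001], [-0.001, 0.005, -1.0]]
force: [-0.4, 0.8, 0.5]
opening: 0.999
grasp_force: 0.0
```

>>> drive_tool(motion=[[[0, 0, 0], [0, 0, 0]], [[0, 0, 0], [0, 0, 0]], [[0, 0, 0], [0, 0, 0]], [[0, 0, 0], [0, 0, 0]]])

```text
time_s: 35.95
position: [0.5692, 0.0888, 0.3674]
tcp_rot: [[-0.021, 1.0, -0.001], [1.0, 0.021, 0.0], [0.0, -0.001, -1.0]]
force: [0.0, -0.1, 0.6]
opening: 0.997
grasp_force: 0.0
```

```bash
python3 - <<'E'
from h import *
s=read_state();print(s["position"],s["tcp_rot"][:,2]);shot("wrist","w14")
E
```

```text
[0.5692 0.0888 0.3674] [-0.0011  0.0001 -1.    ]
```

>>> drive_tool(motion=[[[-47, 0, 0], [0, 0, 0]], [[-47, 0, 0], [0, 0, 0]], [[-47, 0, 0], [0, 0, 0]], [[-47, 0, 0], [0, 0, 0]], [[-47, 0, 0], [0, 0, 0]]])

```text
time_s: 36.5
position: [0.5745, -0.1479, 0.3679]
tcp_rot: [[-0.021, 1.0, 0.0], [1.0, 0.021, -0.0], [-0.0, 0.0, -1.0]]
force: [0.7, 0.5, -0.0]
opening: 0.999
grasp_force: 0.0
```

>>> drive_tool(motion=[[[-47, -2, 0], [0, 0, 0]], [[-47, -2, 0], [0, 0, 0]], [[-47, -2, 0], [0, 0, 0]], [[-47, -2, 0], [0, 0, 0]], [[-40, 0, 0], [0, 0, 0]]])

```text
time_s: 37.0
position: [0.5708, -0.3769, 0.3677]
tcp_rot: [[-0.019, 1.0, -0.0], [1.0, 0.019, -0.0], [-0.0, -0.0, -1.0]]
force: [1.2, -0.3, 0.9]
opening: 0.996
grasp_force: 0.0
```

>>> drive_tool(motion=[[[0, 0, 0], [0, 0, 0]], [[0, 0, 0], [0, 0, 0]], [[0, 0, 0], [0, 0, 0]], [[0, 0, 0], [0, 0, 0]], [[0, 0, 0], [0, 0, 0]]])

```text
time_s: 37.5
position: [0.5718, -0.3731, 0.3682]
tcp_rot: [[-0.022, 1.0, 0.0], [1.0, 0.022, -0.0], [-0.0, 0.0, -1.0]]
force: [-0.7, -0.4, 0.4]
opening: 1.0
grasp_force: 0.0
```

```bash
python3 - <<'E'
from h import *
s=read_state();print(s["position"],s["tcp_rot"]);shot("wrist","w15");shot("top","t15");shot("side","s15")
a=load("w14")[1];b=load("w15")[1];t=load("t15")[1]
A=cv2.resize(a[:260,170:390],(400,473));B=cv2.resize(b[:260,170:390],(400,473))
cv2.imwrite("pics/m15.png",np.hstack([A,B]))
E
```

```text
[ 0.5718 -0.3731  0.3682] [[-0.0219  0.9998  0.0003]
 [ 0.9998  0.0219 -0.0001]
 [-0.0001  0.0003 -1.    ]]
```

View pics/m15.png

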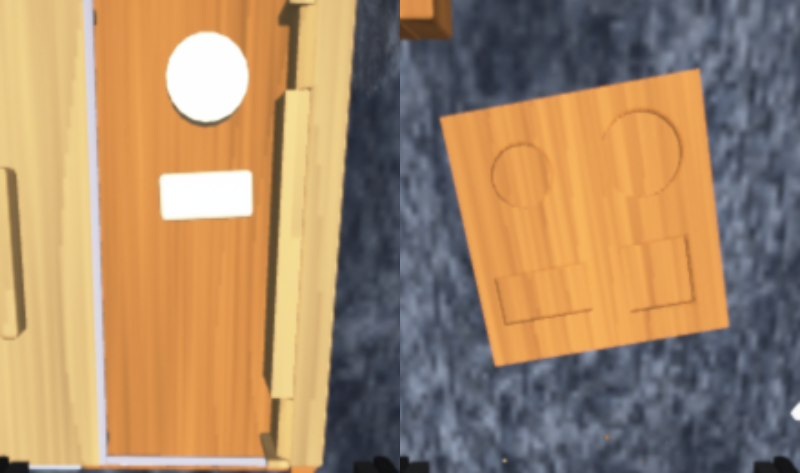

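The last picture shows two bars: a round one (56 mm) centred at (207,77) and an oblong one at (206,195) in the left crop; the other two places are empty. In the tray crop the round nest is at (645,152), the small round nest at (522,176), the oblong nest around (545,294) and the square nest around (660,273). The tray corners are (441,117), (698,69), (728,327) and (495,366).

```bash
cat > meas.py <<'E'
from h import *
def bars(k,z=.05):
    C,im=load(k);hs=cv2.cvtColor(im,cv2.COLOR_BGR2HSV)
    m=((hs[...,1]<35)&(hs[...,2]>225)).astype(np.uint8);m=cv2.morphologyEx(m,cv2.MORPH_OPEN,np.ones((5,5)))
    out=[]
    for c in cv2.findContours(m,cv2.RETR_EXTERNAL,cv2.CHAIN_APPROX_NONE)[0]:
        if cv2.contourArea(c)<250: continue
        P=np.array([onz(C,p[0],z)[:2] for p in c])*1000
        (cx,cy),(w,h),a=cv2.minAreaRect(P.astype(np.float32))
        if h>w:a+=90;w,h=h,w
        a=(a+90)%180-90
        M=cv2.moments(c);out.append((np.array([cx,cy]).round(1),np.round([w,h,a],1),(M["m10"]/M["m00"],M["m01"]/M["m00"])))
    return C,out
def tray(k,z=.018,box=None):
    C,im=load(k);hs=cv2.cvtColor(im,cv2.COLOR_BGR2HSV)
    m=((hs[...,0]<22)&(hs[...,1]>90)&(hs[...,2]>100)).astype(np.uint8);m=cv2.morphologyEx(m,cv2.MORPH_OPEN,np.ones((5,5)))
    out=[]
    for c in cv2.findContours(m,cv2.RETR_EXTERNAL,cv2.CHAIN_APPROX_NONE)[0]:
        if cv2.contourArea(c)<2000: continue
        P=np.array([onz(C,p[0],z)[:2] for p in c])*1000
        r=cv2.minAreaRect(P.astype(np.float32));out.append((np.round(r[0],1),np.round(r[1],1),round(r[2],1)))
    return out
E
python3 - <<'E'
from meas import *
for k in("w14","w13","t15"):
    C,o=bars(k);print(k,*[x for x in o if 45<x[1][0]<80],sep="\n ")
C14,o14=bars("w14");Ct,ot=bars("t15")
sel=lambda o:sorted([x for x in o if 45<x[1][0]<80 and 450<x[0][0]<650 and -50<x[0][1]<300],key=lambda x:x[0][1])
for p,q in zip(sel(o14),sel(ot)): print("tri",tri(C14,p[2],Ct,q[2]))
print("tray w15",tray("w15"));print("tray top",tray("t15"))
C,_=load("w15");f=lambda u,v,z=.018:(onz(C,((u-400)/1.818+170,v/1.818),z)[:2]*1000).round(1)
print("corners",[f(*p) for p in[(441,117),(698,69),(728,327),(495,366)]])
print("small",f(522,176),"round",f(645,152))
O=[f(*p) for p in[(496,279),(505,325),(592,308),(585,264)]];print("obl",O,np.mean(O,0))
S=[f(*p) for p in[(686,236),(693,300)]];print("sq right edge",S)
E
```

```text
w14
 (array([576.8, 163.5]), array([62.4, 29.4,  3.7]), (282.9512855209743, 106.69222673282212))
 (array([575.7, 239.3]), array([52.5, 52.2,  1.2]), (283.5192660550459, 41.76126401630988))
 (array([249.5, 254.9]), array([50.6, 28. , 78.9]), (10.036875, 18.75958333333333))
w13
 (array([578., 164.]), array([62.3, 28.6,  3.5]), (382.78980623420387, 141.66385846672284))
 (array([576.9, 239.4]), array([ 53.4,  52.3, -84.6]), (388.752697172619, 73.8828125))
t15
 (array([576.9, 240. ]), array([49.3, 48.7,  0.9]), (171.50352303523033, 203.47696476964768))
tri (array([0.5626, 0.1677, 0.3213]), np.float64(0.018316204183439683))
tray w15 [(array([ 799.2, -700.5]), array([543.3, 100.4]), 1.3), (array([ 569.9, -322.1]), array([191. , 191.2]), 11.1)]
tray top [(array([441.5, 129.6]), array([113.9, 361.2]), 1.6), (array([ 571.5, -321.4]), array([192.7, 194.9]), 10.9), (array([593.4, 125.8]), array([170.8, 376.3]), 0.7)]
corners [array([ 459.9, -247.7]), array([ 644.3, -211.6]), array([ 681.4, -397.8]), array([ 495.6, -434.1])]
small [ 518.4 -287.1] round [ 609.2 -268.2]
obl [array([ 497.7, -364. ]), array([ 504.1, -400.2]), array([ 572.9, -385. ]), array([ 566.7, -350.9])] [ 535.35  -375.025]
sq right edge [array([ 643.4, -327.9]), array([ 652.1, -376.9])]
```

```bash
cat >> meas.py <<'E'
def nestlines(k,c,ang,z=.018):
    """dark rim pixels inside the tray, in tray axes (mm)"""
    C,im=load(k);g=cv2.cvtColor(im,cv2.COLOR_BGR2GRAY)
    b=cv2.morphologyEx(g,cv2.MORPH_BLACKHAT,np.ones((9,9)));ys,xs=np.nonzero(b>28)
    P=np.array([onz(C,(x,y),z)[:2]*1000 for x,y in zip(xs,ys)])-c
    a=np.radians(ang);Q=P@np.array([[np.cos(a),-np.sin(a)],[np.sin(a),np.cos(a)]])
    return Q[(abs(Q)<88).all(1)]
def world(c,ang,q):
    a=np.radians(ang);return np.array(c)+np.array([[np.cos(a),-np.sin(a)],[np.sin(a),np.cos(a)]])@np.array(q)
E
python3 - <<'E'
from meas import *
from scipy.optimize import least_squares
c=np.array([569.9,-322.1]);ang=11.1
Q=nestlines("w15",c,ang);print(len(Q))
for n,q0,r in(("round",(46,45),30.5),("small",(-45,45),22.5)):
    for it in range(2):
        d=np.hypot(*(Q-q0).T);S=Q[abs(d-r)<5]
        s=least_squares(lambda v:np.hypot(S[:,0]-v[0],S[:,1]-v[1])-v[2],[*q0,r],loss="soft_l1");q0=s.x[:2]
    print(n,len(S),s.x,world(c,ang,q0))
for n,(x0,x1,y0,y1) in(("obl",(-90,-8,-75,-18)),("sq",(10,80,-80,-10))):
    S=Q[(Q[:,0]>x0)&(Q[:,0]<x1)&(Q[:,1]>y0)&(Q[:,1]<y1)]
    hx,ex=np.histogram(S[:,0],np.arange(x0,x1+1,2));hy,ey=np.histogram(S[:,1],np.arange(y0,y1+1,2))
    print(n,len(S),"x peaks",[(ex[i]+1,hx[i]) for i in np.argsort(-hx)[:6]],"y peaks",[(ey[i]+1,hy[i]) for i in np.argsort(-hy)[:6]], S.min(0),S.max(0))
to(.577,.1635,.20,-86.4)
E
```

```text
301
round 82 [45.3187 45.4396 29.3701] [ 605.6228 -268.7856]
small 26 [-43.9615  44.2633  22.9058] [ 518.2393 -287.1283]
obl 76 x peaks [(np.int64(-79), np.int64(18)), (np.int64(-81), np.int64(6)), (np.int64(-59), np.int64(4)), (np.int64(-53), np.int64(4)), (np.int64(-65), np.int64(3)), (np.int64(-15), np.int64(3))] y peaks [(np.int64(-62), np.int64(39)), (np.int64(-64), np.int64(16)), (np.int64(-46), np.int64(2)), (np.int64(-52), np.int64(2)), (np.int64(-34), np.int64(2)), (np.int64(-30), np.int64(2))] [-80.3232 -63.7653] [-11.5898 -27.7476]
sq 117 x peaks [(np.int64(71), np.int64(43)), (np.int64(69), np.int64(32)), (np.int64(39), np.int64(4)), (np.int64(33), np.int64(4)), (np.int64(23), np.int64(3)), (np.int64(59), np.int64(3))] y peaks [(np.int64(-69), np.int64(34)), (np.int64(-71), np.int64(12)), (np.int64(-43), np.int64(5)), (np.int64(-67), np.int64(4)), (np.int64(-53), np.int64(4)), (np.int64(-25), np.int64(4))] [ 20.6875 -70.7958] [ 71.6611 -19.8024]
[537.2  16.5 167.9] yaw now 1.21 tilt fix+turn [ 0.0004 -0.      1.529 ]
```

>>> drive_tool(motion=[[[48, 1.5, 10], [0, 0, 0]], [[49, 1.5, 10], [0, 0, 0]], [[49, 1.5, 10], [0, 0, 0]], [[49, 1.5, 10], [0, 0, 0]], [[49, 1.5, 10], [0, 0, 0]]])

```text
time_s: 38.15
position: [0.5739, -0.1286, 0.3177]
tcp_rot: [[-0.02, 1.0, 0.001], [1.0, 0.02, -0.0], [-0.0, 0.001, -1.0]]
force: [0.3, -0.3, 0.4]
opening: 1.0
grasp_force: 0.0
```

>>> drive_tool(motion=[[[49, 1.5, 10], [0, 0, 0]], [[49, 1.5, 10], [0, 0, 0]], [[49, 1.5, 10], [0, 0, 0]], [[49, 1.5, 10], [0, 0, 0]], [[49, 1.5, 10], [0, 0, 0]]])

```text
time_s: 38.65
position: [0.5765, 0.1165, 0.2678]
tcp_rot: [[-0.02, 1.0, 0.001], [1.0, 0.02, -0.0], [-0.0, 0.001, -1.0]]
force: [0.2, -0.1, 0.4]
opening: 0.997
grasp_force: 0.0
```

>>> drive_tool(motion=[[[48, 1.5, 10], [0, 0, 0]], [[0, 0, 0], [0, 0, 0.139]], [[0, 0, 0], [0, 0, 0.139]], [[0, 0, 0], [0, 0, 0.139]], [[0, 0, 0], [0, 0, 0.139]]])

```text
time_s: 39.15
position: [0.5771, 0.1629, 0.2579]
tcp_rot: [[0.515, 0.857, 0.0], [0.857, -0.515, -0.0], [0.0, 0.0, -1.0]]
force: [0.4, -0.6, 0.2]
opening: 1.002
grasp_force: 0.0
```

>>> drive_tool(motion=[[[0, 0, 0], [0, 0, 0.139]], [[0, 0, 0], [0, 0, 0.139]], [[0, 0, 0], [0, 0, 0.139]], [[0, 0, 0], [0, 0, 0.139]], [[0, 0, 0], [0, 0, 0.139]]])

```text
time_s: 39.65
position: [0.5772, 0.1625, 0.258]
tcp_rot: [[0.945, 0.328, 0.0], [0.328, -0.945, 0.0], [0.0, 0.0, -1.0]]
force: [0.4, 0.3, 0.2]
opening: 1.001
grasp_force: 0.0
```

>>> drive_tool(motion=[[[0, 0, 0], [0, 0, 0.139]], [[0, 0, 0], [0, 0, 0.139]], [[0, 0, 0], [0, 0, 0]], [[0, 0, 0], [0, 0, 0]], [[0, 0, 0], [0, 0, 0]]], gripper=0.75)

```text
time_s: 40.15
position: [0.5772, 0.1624, 0.2578]
tcp_rot: [[0.998, 0.064, 0.0], [0.064, -0.998, 0.0], [0.0, -0.0, -1.0]]
force: [0.4, 0.0, 0.3]
opening: 0.759
grasp_force: 0.0
```

```bash
python3 - <<'E'
from meas import *
s=read_state();print(s["position"],s["tcp_rot"][:,2],s["opening"])
shot("wrist","w16");C,o=bars("w16");print(*o,sep="\n")
to(.577,.1635,.1,-86.4)
E
```

```text
[0.5772 0.1624 0.2578] [ 0.0001  0.     -1.    ] 0.7592768109507994
(array([575.8, 239.2]), array([ 52.5,  51.9, -86.3]), (200.21259774856063, 178.22385494543266))
(array([577.9, 163.4]), array([61.9, 27.9,  4.2]), (272.58544268196647, 180.5006187422657))
[ -0.2  -1.2 157.8] yaw now -86.37 tilt fix+turn [-0.     -0.0001  0.0006]
```

>>> drive_tool(motion=[[[0.5, -1, 40], [0, 0, 0]], [[0, 0, 40], [0, 0, 0]], [[0, 0, 40], [0, 0, 0]], [[0, 0, 40], [0, 0, 0]], [[0, 0, 0], [0, 0, 0]]], gripper=0.6)

```text
time_s: 40.7
position: [0.5731, 0.1628, 0.0925]
tcp_rot: [[0.998, 0.063, -0.013], [0.063, -0.998, -0.001], [-0.013, 0.0, -1.0]]
force: [-0.8, -0.3, -0.7]
opening: 0.601
grasp_force: 0.0
```

>>> drive_tool(motion=[[[0, 0, 30], [0, 0, 0]], [[0, 0, 25], [0, 0, 0]], [[0, 0, 16], [0, 0, 0]], [[0, 0, 0], [0, 0, 0]], [[0, 0, 0], [0, 0, 0]]])

```text
time_s: 41.2
position: [0.5791, 0.1635, 0.0284]
tcp_rot: [[0.998, 0.062, 0.003], [0.062, -0.998, 0.0], [0.003, -0.0, -1.0]]
force: [0.3, -0.9, -0.1]
opening: 0.597
grasp_force: 0.0
```

>>> drive_tool(motion=[[[0, 0, 0], [0, 0, 0]], [[0, 0, 0], [0, 0, 0]], [[0, 0, 0], [0, 0, 0]], [[0, 0, 0], [0, 0, 0]], [[0, 0, 0], [0, 0, 0]]], gripper=0)

```text
time_s: 41.7
position: [0.5782, 0.1634, 0.0276]
tcp_rot: [[0.998, 0.062, 0.001], [0.062, -0.998, 0.0], [0.001, -0.0, -1.0]]
force: [-1.0, 0.6, 6.4]
opening: 0.364
grasp_force: 30.0
```

>>> drive_tool(motion=[[[0, 0, 0], [0, 0, 0]], [[0, 0, 0], [0, 0, 0]], [[0, 0, 0], [0, 0, 0]]])

```text
time_s: 42.0
position: [0.5782, 0.1634, 0.0277]
tcp_rot: [[0.998, 0.062, 0.001], [0.062, -0.998, 0.0], [0.001, -0.0, -1.0]]
force: [-1.2, 0.8, 5.1]
opening: 0.363
grasp_force: 30.0
```

>>> drive_tool(motion=[[[0, 0, -30], [0, 0, 0]], [[0, 0, -45], [0, 0, 0]], [[0, 0, -45], [0, 0, 0]], [[0, 0, -45], [0, 0, 0]], [[0, 0, -30], [0, 0, 0]]])

```text
time_s: 42.5
position: [0.5784, 0.1634, 0.2248]
tcp_rot: [[0.998, 0.062, 0.003], [0.062, -0.998, 0.0], [0.003, -0.0, -1.0]]
force: [1.4, 0.2, -1.0]
opening: 0.364
grasp_force: 30.0
```

>>> drive_tool(motion=[[[-6.5, 44.5, 0], [0, 0, 0]], [[-6.5, 44.5, 0], [0, 0, 0]], [[-6.5, 44.5, 0], [0, 0, 0]], [[-6.5, 44.5, 0], [0, 0, 0]], [[-6.5, 44.5, 0], [0, 0, 0]]])

```text
time_s: 43.0
position: [0.558, -0.0622, 0.2213]
tcp_rot: [[0.998, 0.062, -0.001], [0.062, -0.998, 0.0], [-0.001, -0.0, -1.0]]
force: [1.2, 0.3, -1.6]
opening: 0.365
grasp_force: 30.0
```

>>> drive_tool(motion=[[[-6.5, 44.5, 0], [0, 0, 0]], [[-6.5, 44.5, 0], [0, 0, 0]], [[-6.5, 44.5, 0], [0, 0, 0]], [[-6.5, 44.5, 0], [0, 0, 0]], [[-6, 44.5, 0], [0, 0, 0]]])

```text
time_s: 43.5
position: [0.5398, -0.2862, 0.221]
tcp_rot: [[0.998, 0.062, -0.001], [0.062, -0.998, 0.001], [-0.001, -0.001, -1.0]]
force: [1.0, -0.1, -1.2]
opening: 0.361
grasp_force: 30.0
```

>>> drive_tool(motion=[[[-6, 44.5, 0], [0, 0, 0]], [[-6, 44.5, 0], [0, 0, 0]], [[0, 0, 0], [0, 0, -0.131]], [[0, 0, 0], [0, 0, 0]], [[0, 0, 0], [0, 0, 0]]])

```text
time_s: 44.0
position: [0.5337, -0.3734, 0.2209]
tcp_rot: [[0.982, 0.189, -0.002], [0.189, -0.982, 0.002], [-0.001, -0.002, -1.0]]
force: [-0.5, 0.3, -0.7]
opening: 0.365
grasp_force: 30.0
```

>>> drive_tool(motion=[[[0, 0, 0], [0, 0, 0]], [[0, 0, 0], [0, 0, 0]], [[0, 0, 0], [0, 0, 0]], [[0, 0, 0], [0, 0, 0]]])

```text
time_s: 44.4
position: [0.5345, -0.3739, 0.222]
tcp_rot: [[0.981, 0.192, 0.0], [0.192, -0.981, -0.0], [0.0, 0.0, -1.0]]
force: [0.5, -0.1, -1.0]
opening: 0.365
grasp_force: 30.0
```

```bash
python3 - <<'E'
from meas import *
s=read_state();print(s["position"],s["tcp_rot"][:,2],s["opening"])
shot("top","t17");print(tray("t17"));shot("wrist","w17");print(tray("w17"))
to(.5355,-.374,.06,-78.9)
E
```

```text
[ 0.5345 -0.3739  0.222 ] [ 0.0001 -0.0002 -1.    ] 0.3648772081479753
[(array([ 571.5, -321.2]), array([192.7, 194.6]), 10.8), (array([532., 125.]), array([293.8, 376.3]), 0.7), (array([ 737.6, -685.7]), array([223.2, 234.4]), 86.2)]
[(array([ 313.1, -461.9]), array([ 32.4, 481.7]), 11.1), (array([ 411.1, -144.4]), array([ 99.3, 124.2]), 88.8), (array([ 569.7, -322.2]), array([189.8, 190.6]), 11.2), (array([ 606.8, -591.7]), array([266.5, 119.5]), 23.9)]
[  1.    0.1 161.9] yaw now -78.94 tilt fix+turn [ 0.0001 -0.0001 -0.0006]
```

>>> drive_tool(motion=[[[1, 0, 40], [0, 0, 0]], [[0, 0, 45], [0, 0, 0]], [[0, 0, 45], [0, 0, 0]], [[0, 0, 30], [0, 0, 0]], [[0, 0, 12], [0, 0, 0]]])

```text
time_s: 45.0
position: [0.5334, -0.3725, 0.0461]
tcp_rot: [[0.982, 0.191, -0.005], [0.191, -0.981, 0.005], [-0.004, -0.006, -1.0]]
force: [-1.1, 0.4, -1.6]
opening: 0.367
grasp_force: 30.0
```

>>> drive_tool(motion=[[[0, 0, 6], [0, 0, 0]], [[0, 0, 0], [0, 0, 0]], [[0, 0, 0], [0, 0, 0]], [[0, 0, 0], [0, 0, 0]]])

```text
time_s: 45.4
position: [0.5364, -0.3753, 0.0458]
tcp_rot: [[0.981, 0.192, 0.003], [0.192, -0.981, -0.003], [0.002, 0.003, -1.0]]
force: [-0.6, -0.8, -1.7]
opening: 0.365
grasp_force: 30.0
```

>>> drive_tool(motion=[[[0, 0, 4], [0, 0, 0]], [[0, 0, 0], [0, 0, 0]], [[0, 0, 4], [0, 0, 0]], [[0, 0, 0], [0, 0, 0]], [[0, 0, 0], [0, 0, 0]]])

```text
time_s: 45.9
position: [0.5351, -0.3741, 0.0355]
tcp_rot: [[0.981, 0.192, -0.0], [0.192, -0.981, 0.0], [-0.0, -0.0, -1.0]]
force: [1.0, -0.6, -0.6]
opening: 0.359
grasp_force: 30.0
```

>>> drive_tool(motion=[[[0.5, 0, 3], [0, 0, 0]], [[0, 0, 0], [0, 0, 0]], [[0, 0, 0], [0, 0, 0]], [[0, 0, 0], [0, 0, 0]]])

```text
time_s: 46.3
position: [0.5358, -0.3741, 0.0327]
tcp_rot: [[0.981, 0.192, -0.0], [0.192, -0.981, 0.0], [-0.0, -0.0, -1.0]]
force: [-0.3, 0.6, -1.2]
opening: 0.363
grasp_force: 30.0
```

>>> drive_tool(motion=[[[0, 0, 3], [0, 0, 0]], [[0, 0, 0], [0, 0, 0]], [[0, 0, 0], [0, 0, 0]]])

```text
time_s: 46.6
position: [0.5357, -0.374, 0.0296]
tcp_rot: [[0.981, 0.192, -0.0], [0.192, -0.981, 0.0], [-0.0, -0.0, -1.0]]
force: [0.8, -0.4, -0.6]
opening: 0.362
grasp_force: 30.0
```

>>> drive_tool(motion=[[[0, 0, 2.5], [0, 0, 0]], [[0, 0, 0], [0, 0, 0]], [[0, 0, 0], [0, 0, 0]], [[0, 0, 0], [0, 0, 0]]])

```text
time_s: 47.0
position: [0.5358, -0.3741, 0.0272]
tcp_rot: [[0.981, 0.192, -0.0], [0.192, -0.981, -0.0], [-0.0, 0.0, -1.0]]
force: [0.0, -0.2, -0.9]
opening: 0.363
grasp_force: 30.0
```

>>> drive_tool(motion=[[[0, 0, 0], [0, 0, 0]], [[0, 0, 0], [0, 0, 0]], [[0, 0, 0], [0, 0, 0]], [[0, 0, 0], [0, 0, 0]], [[0, 0, 0], [0, 0, 0]]], gripper=0.6)

```text
time_s: 47.5
position: [0.5358, -0.3741, 0.0274]
tcp_rot: [[0.981, 0.192, 0.0], [0.192, -0.981, -0.0], [0.0, 0.0, -1.0]]
force: [0.4, -0.2, -1.1]
opening: 0.592
grasp_force: 0.0
```

>>> drive_tool(motion=[[[0, 0, -15], [0, 0, 0]], [[0, 0, -40], [0, 0, 0]], [[0, 0, -45], [0, 0, 0]], [[0, 0, -45], [0, 0, 0]], [[0, 0, -45], [0, 0, 0]]])

```text
time_s: 48.0
position: [0.5356, -0.3739, 0.2203]
tcp_rot: [[0.981, 0.192, 0.001], [0.192, -0.981, -0.001], [0.001, 0.001, -1.0]]
force: [-0.7, -0.2, 0.2]
opening: 0.597
grasp_force: 0.0
```

>>> drive_tool(motion=[[[12, -45.5, 0], [0, 0, 0]], [[12, -45.5, 0], [0, 0, 0]], [[12, -45.5, 0], [0, 0, 0]], [[12, -45.5, 0], [0, 0, 0]], [[12, -45.5, 0], [0, 0, 0]]], gripper=0.92)

```text
time_s: 48.5
position: [0.551, -0.1376, 0.2187]
tcp_rot: [[0.982, 0.191, 0.002], [0.191, -0.982, -0.001], [0.001, 0.001, -1.0]]
force: [-0.1, 0.4, 0.2]
opening: 0.903
grasp_force: 0.0
```

>>> drive_tool(motion=[[[12, -45.5, 0], [0, 0, 0]], [[12, -45.5, 0], [0, 0, 0]], [[12, -45.5, 0], [0, 0, 0]], [[12, -45.5, 0], [0, 0, 0]], [[12, -46, 0], [0, 0, 0]]])

```text
time_s: 49.0
position: [0.5663, 0.0978, 0.2186]
tcp_rot: [[0.981, 0.191, 0.002], [0.191, -0.982, -0.0], [0.002, 0.0, -1.0]]
force: [0.9, -0.1, 0.9]
opening: 0.918
grasp_force: 0.0
```

>>> drive_tool(motion=[[[12, -46, 0], [0, 0, 0]], [[12, -46, 0], [0, 0, 0]], [[12, -46, 0], [0, 0, 0]], [[0, 0, 0], [0, 0, 0]], [[0, 0, 0], [0, 0, 0]]])

```text
time_s: 49.5
position: [0.5748, 0.2394, 0.218]
tcp_rot: [[0.981, 0.194, 0.001], [0.194, -0.981, -0.0], [0.001, 0.001, -1.0]]
force: [0.5, -0.2, 0.2]
opening: 0.92
grasp_force: 0.0
```

>>> drive_tool(motion=[[[0, 0, 0], [0, 0, 0]], [[0, 0, 0], [0, 0, 0]], [[0, 0, 0], [0, 0, 0]]])

```text
time_s: 49.8
position: [0.5754, 0.2368, 0.2175]
tcp_rot: [[0.982, 0.189, -0.0], [0.189, -0.982, -0.0], [-0.0, 0.0, -1.0]]
force: [-0.8, 0.4, 0.7]
opening: 0.918
grasp_force: 0.0
```

```bash
python3 - <<'E'
from meas import *
s=read_state();print(s["position"],s["tcp_rot"][:,2],s["opening"])
shot("wrist","w18");C,o=bars("w18");print(*o,sep="\n")
shot("top","t18");print("top bars z.05",*[x[:2] for x in bars("t18")[1]]);print("top at .049",*[x[:2] for x in bars("t18",.049)[1]]);print(tray("t18"))
to(.576,.2393,.1)
E
```

```text
[0.5754 0.2368 0.2175] [-0.0001 -0.0001 -1.    ] 0.9179203601597837
(array([576.4, 239.4]), array([ 52.7,  51.8, -79. ]), (271.0505405219307, 189.05749500791845))
(array([570.9, 479.8]), array([241.9,  18.3,  -0.6]), (8.778850888156647, 132.28602810286708))
top bars z.05 (array([139.6, 200.2]), array([ 67.6,  33. , -65.4])) (array([103.2,  -2.3]), array([305. , 125.6,  89.4])) (array([286.7, 639.1]), array([47.6, 41.7, 89.6])) (array([530.6, 639. ]), array([359.3,  71.4,   2.5])) (array([ 748.3, -103.7]), array([53.2, 49.8,  0. ])) (array([757.1, 585.1]), array([202.6,  60.7, -89.9])) (array([ 854.2, -137.7]), array([ 69. ,  67.6, -89.9]))
top at .049 (array([139.3, 200.4]), array([ 67.6,  33. , -65.4])) (array([102.9,  -2.3]), array([305.3, 125.8,  89.4])) (array([286.5, 639.8]), array([47.6, 41.8, 89.6])) (array([530.6, 639.6]), array([359.6,  71.5,   2.5])) (array([ 748.5, -103.8]), array([53.3, 49.9,  0. ])) (array([757.3, 585.7]), array([202.8,  60.8, -89.9])) (array([ 854.6, -137.8]), array([ 69.1,  67.6, -89.9]))
[(array([441.6, 129.6]), array([113.8, 361.2]), 1.6), (array([ 571.5, -321.4]), array([192.7, 195.1]), 10.8), (array([593.6, 117.3]), array([170.4, 359.7]), 0.8), (array([ 682.6, -682.1]), array([225.3, 345.1]), 86.5)]
[  1.   -2.  117.4] yaw now -79.05
```

>>> drive_tool(motion=[[[1, -2.5, 40], [0, 0, 0]], [[0, 0, 40], [0, 0, 0]], [[0, 0, 40], [0, 0, 0]], [[0, 0, 30], [0, 0, 0]], [[0, 0, 0], [0, 0, 0]]])

```text
time_s: 50.4
position: [0.5721, 0.2395, 0.0628]
tcp_rot: [[0.982, 0.191, -0.01], [0.191, -0.982, -0.002], [-0.01, 0.0, -1.0]]
force: [-0.3, -0.4, 0.5]
opening: 0.921
grasp_force: 0.0
```

>>> drive_tool(motion=[[[0, 0, 20], [0, 0, 0]], [[0, 0, 20], [0, 0, 0]], [[0, 0, 0], [0, 0, 0]], [[0, 0, 0], [0, 0, 0]], [[0, 0, 0], [0, 0, 0]]])

```text
time_s: 50.9
position: [0.5772, 0.2411, 0.0292]
tcp_rot: [[0.981, 0.191, 0.003], [0.191, -0.982, 0.001], [0.003, -0.0, -1.0]]
force: [0.1, -0.6, 0.3]
opening: 0.917
grasp_force: 0.0
```

>>> drive_tool(motion=[[[0, 0, 0], [0, 0, 0]], [[0, 0, 0], [0, 0, 0]], [[0, 0, 0], [0, 0, 0]], [[0, 0, 0], [0, 0, 0]], [[0, 0, 0], [0, 0, 0]]], gripper=0.3)

```text
time_s: 51.4
position: [0.5758, 0.2409, 0.0275]
tcp_rot: [[0.981, 0.192, 0.0], [0.192, -0.981, -0.0], [0.0, 0.0, -1.0]]
force: [-0.8, 0.1, 1.5]
opening: 0.636
grasp_force: 30.0
```

>>> drive_tool(motion=[[[0, 0, 0], [0, 0, 0]], [[0, 0, 0], [0, 0, 0]], [[0, 0, 0], [0, 0, 0]]])

```text
time_s: 51.7
position: [0.5758, 0.2409, 0.0275]
tcp_rot: [[0.981, 0.192, 0.0], [0.192, -0.981, -0.0], [0.0, 0.0, -1.0]]
force: [-1.0, -1.2, 5.1]
opening: 0.64
grasp_force: 30.0
```

>>> drive_tool(motion=[[[0, 0, -30], [0, 0, 0]], [[0, 0, -45], [0, 0, 0]], [[0, 0, -45], [0, 0, 0]], [[0, 0, -45], [0, 0, 0]], [[0, 0, -30], [0, 0, 0]]])

```text
time_s: 52.2
position: [0.5765, 0.2413, 0.2251]
tcp_rot: [[0.981, 0.192, 0.003], [0.192, -0.981, 0.001], [0.003, -0.0, -1.0]]
force: [0.5, 0.2, -1.0]
opening: 0.641
grasp_force: 30.0
```

>>> drive_tool(motion=[[[-6, 46, 0], [0, 0, 0]], [[-6, 46, 0], [0, 0, 0]], [[-6, 46, 0], [0, 0, 0]], [[-6, 46, 0], [0, 0, 0]], [[-6, 46, 0], [0, 0, 0]]])

```text
time_s: 52.7
position: [0.5897, 0.008, 0.2215]
tcp_rot: [[0.981, 0.192, -0.001], [0.192, -0.981, 0.001], [-0.001, -0.001, -1.0]]
force: [0.4, 0.6, -1.6]
opening: 0.637
grasp_force: 30.0
```

>>> drive_tool(motion=[[[-6.5, 46, 0], [0, 0, 0]], [[-6.5, 46, 0], [0, 0, 0]], [[-6.5, 46, 0], [0, 0, 0]], [[-6.5, 46, 0], [0, 0, 0]], [[-6.5, 46, 0], [0, 0, 0]]])

```text
time_s: 53.2
position: [0.6019, -0.224, 0.2213]
tcp_rot: [[0.982, 0.191, -0.001], [0.191, -0.982, 0.001], [-0.001, -0.001, -1.0]]
force: [0.5, 0.1, -1.6]
opening: 0.64
grasp_force: 30.0
```

>>> drive_tool(motion=[[[-6, 46, 0], [0, 0, 0]], [[0, 0, 0], [0, 0, 0]], [[0, 0, 0], [0, 0, 0]], [[0, 0, 0], [0, 0, 0]], [[0, 0, 0], [0, 0, 0]]])

```text
time_s: 53.7
position: [0.6052, -0.2669, 0.2219]
tcp_rot: [[0.981, 0.193, -0.001], [0.193, -0.981, 0.001], [-0.001, -0.001, -1.0]]
force: [0.3, 0.7, -0.6]
opening: 0.635
grasp_force: 30.0
```

>>> drive_tool(motion=[[[0, 0, 0], [0, 0, 0]], [[0, 0, 0], [0, 0, 0]], [[0, 0, 0], [0, 0, 0]]])

```text
time_s: 54.0
position: [0.6056, -0.2681, 0.2225]
tcp_rot: [[0.981, 0.193, 0.0], [0.193, -0.981, -0.0], [0.0, 0.0, -1.0]]
force: [0.4, 0.2, -1.5]
opening: 0.637
grasp_force: 30.0
```

```bash
python3 - <<'E'
from meas import *
s=read_state();print(s["position"],s["tcp_rot"][:,2],s["opening"])
shot("wrist","w19");print("tray",tray("w19"));shot("top","t19");print("top",tray("t19"))
print(*[x[:2] for x in bars("w19",.049)[1]])
to(.6056,-.2688,.0265)
E
```

```text
[ 0.6056 -0.2681  0.2225] [ 0.0002 -0.0001 -1.    ] 0.6374852672522592
tray [(array([ 397. , -423.5]), array([ 32.4, 478.4]), 11.2), (array([ 574.4, -321.4]), array([183.4, 190.8]), 11.0), (array([576.5, -29.1]), array([ 77.1, 208.8]), 88.8)]
top [(array([441.5, 129.6]), array([113.9, 361.2]), 1.6), (array([593.5, 125.7]), array([170.8, 376.3]), 0.7), (array([ 682.6, -683.6]), array([221.1, 345.9]), 86.7)]
(array([ 443.8, -300.4]), array([ 71.5,  15.2, -78.8])) (array([ 547.8, -372.8]), array([38.8, 28.1, 11.2])) (array([ 527.4, -284.4]), array([128.1,  70.1, -78.8])) (array([721.9, -80.6]), array([ 58. ,  20.2, -78.8]))
[  0.    0.3 195.9] yaw now -78.92
```

>>> drive_tool(motion=[[[0, 0.5, 40], [0, 0, 0]], [[0, 0, 45], [0, 0, 0]], [[0, 0, 45], [0, 0, 0]], [[0, 0, 30], [0, 0, 0]], [[0, 0, 12], [0, 0, 0]]])

```text
time_s: 54.6
position: [0.6033, -0.2679, 0.0465]
tcp_rot: [[0.981, 0.192, -0.006], [0.192, -0.981, 0.004], [-0.005, -0.005, -1.0]]
force: [-1.6, 0.4, -1.3]
opening: 0.636
grasp_force: 30.0
```

>>> drive_tool(motion=[[[0, 0, 6], [0, 0, 0]], [[0, 0, 6], [0, 0, 0]], [[0, 0, 0], [0, 0, 0]], [[0, 0, 0], [0, 0, 0]], [[0, 0, 0], [0, 0, 0]]])

```text
time_s: 55.1
position: [0.6063, -0.2698, 0.0397]
tcp_rot: [[0.981, 0.192, 0.002], [0.192, -0.981, -0.001], [0.002, 0.002, -1.0]]
force: [0.4, 0.8, -1.6]
opening: 0.64
grasp_force: 30.0
```

>>> drive_tool(motion=[[[0, 0, 3], [0, 0, 0]], [[0, 0, 0], [0, 0, 0]], [[0, 0, 3], [0, 0, 0]], [[0, 0, 0], [0, 0, 0]], [[0, 0, 0], [0, 0, 0]]])

```text
time_s: 55.6
position: [0.6053, -0.2692, 0.032]
tcp_rot: [[0.981, 0.192, -0.0], [0.192, -0.981, 0.0], [-0.0, -0.0, -1.0]]
force: [-0.7, 0.1, -2.3]
opening: 0.637
grasp_force: 30.0
```

>>> drive_tool(motion=[[[0, 0, 3], [0, 0, 0]], [[0, 0, 0], [0, 0, 0]], [[0, 0, 0], [0, 0, 0]]])

```text
time_s: 55.9
position: [0.6054, -0.2692, 0.0291]
tcp_rot: [[0.981, 0.192, -0.0], [0.192, -0.981, 0.0], [-0.0, -0.0, -1.0]]
force: [0.0, -0.8, -0.8]
opening: 0.633
grasp_force: 30.0
```

>>> drive_tool(motion=[[[0, 0, 2.2], [0, 0, 0]], [[0, 0, 0], [0, 0, 0]], [[0, 0, 0], [0, 0, 0]]])

```text
time_s: 56.2
position: [0.6054, -0.2692, 0.027]
tcp_rot: [[0.981, 0.192, -0.0], [0.192, -0.981, 0.0], [-0.0, -0.0, -1.0]]
force: [-0.8, -0.5, -1.1]
opening: 0.634
grasp_force: 30.0
```

>>> drive_tool(motion=[[[0, 0, 0], [0, 0, 0]], [[0, 0, 0], [0, 0, 0]], [[0, 0, 0], [0, 0, 0]], [[0, 0, 0], [0, 0, 0]], [[0, 0, 0], [0, 0, 0]]], gripper=0.95)

```text
time_s: 56.7
position: [0.6056, -0.2693, 0.0272]
tcp_rot: [[0.981, 0.192, 0.0], [0.192, -0.981, -0.0], [0.0, 0.0, -1.0]]
force: [0.5, 0.7, 0.1]
opening: 0.93
grasp_force: 0.0
```

>>> drive_tool(motion=[[[0, 0, -15], [0, 0, 0]], [[0, 0, -45], [0, 0, 0]], [[0, 0, -45], [0, 0, 0]], [[0, 0, -45], [0, 0, 0]], [[0, 0, -45], [0, 0, 0]]])

```text
time_s: 57.2
position: [0.6053, -0.2692, 0.2252]
tcp_rot: [[0.981, 0.192, 0.001], [0.192, -0.981, -0.001], [0.001, 0.001, -1.0]]
force: [1.2, -0.6, 0.3]
opening: 0.953
grasp_force: 0.0
```

>>> drive_tool(motion=[[[-25, 0, -40], [0, 0, 0]], [[-30, 0, -40], [0, 0, 0]], [[-30, 0, -30], [0, 0, 0]], [[-30, 0, 0], [0, 0, 0]], [[0, 0, 0], [0, 0, 0]]])

```text
time_s: 57.7
position: [0.4898, -0.2917, 0.335]
tcp_rot: [[0.982, 0.189, 0.001], [0.189, -0.982, -0.003], [0.001, 0.003, -1.0]]
force: [0.8, 0.8, -0.3]
opening: 0.95
grasp_force: 0.0
```

>>> drive_tool(motion=[[[0, 0, 0], [0, 0, 0]], [[0, 0, 0], [0, 0, 0]], [[0, 0, 0], [0, 0, 0]], [[0, 0, 0], [0, 0, 0]]])

```text
time_s: 58.1
position: [0.4932, -0.291, 0.3314]
tcp_rot: [[0.981, 0.193, -0.001], [0.193, -0.981, 0.001], [-0.001, -0.001, -1.0]]
force: [0.2, -0.8, -0.0]
opening: 0.95
grasp_force: 0.0
```

```bash
python3 - <<'E'
from meas import *
s=read_state();print(s["position"],s["tcp_rot"][:,2],s["opening"])
shot("wrist","w20");print("tray",*tray("w20"),sep="\n ");print("bars",*[x[:2] for x in bars("w20",.049)[1]],sep="\n ")
C,im=load("w20")
print(proj(C,[.57,-.322,.018]),proj(C,[.425,-.148,.136]),proj(C,[.605,-.269,.049]))
E
```

```text
[ 0.4932 -0.291   0.3314] [-0.0007  0.0008 -1.    ] 0.949974153399272
tray
 (array([ 209.5, -547.8]), array([ 42.1, 519.9]), 11.2)
 (array([ 415.8, -138.6]), array([107.2, 107.2]), 0.3)
 (array([452.2,  28. ]), array([74.1, 64.6]), 88.8)
 (array([ 570.2, -322.1]), array([188.9, 191. ]), 11.2)
 (array([ 630.2, -614.5]), array([ 93.9, 231.9]), 86.0)
 (array([558. ,   7.6]), array([170.1, 114.1]), 0.6)
bars
 (array([ 207. , -218.8]), array([46.9, 30.1, 73.3]))
 (array([ 256.5, -433.8]), array([ 66.7,  51.2, -78.8]))
 (array([306.8,  17.6]), array([ 61.8,  16.1, -78.8]))
 (array([460.6, -65.3]), array([46.1, 11.1,  2.5]))
 (array([ 535.4, -376.2]), array([63.1, 29.8, 11.2]))
 (array([ 605.4, -270. ]), array([53.8, 53.2, 11.2]))
[309.7517 111.271 ] [126.7916 221.4935] [274.077   71.6079]
```

```bash
python3 - <<'E'
from meas import *
a=cv2.imread("pics/top0.png");b=load("t19")[1]
d=cv2.absdiff(a,b)[240:290,300:350].max(2);print("stand patch diff",d.mean(),d.max())
C,o=bars("w20",.049);Cs,im=shot("side","s20");hs=cv2.cvtColor(im,cv2.COLOR_BGR2HSV)
m=((hs[...,1]<45)&(hs[...,2]>190)).astype(np.uint8)
for n,X in("obl",[.5354,-.3762,.049]),("round",[.6054,-.270,.049]):
    p=proj(Cs,X);x,y=p.astype(int);w=m[y-20:y+20,x-25:x+25];k,L,st,ce=cv2.connectedComponentsWithStats(w)
    q=[x for x in o if np.hypot(*(x[0]-np.array(X[:2])*1000))<8][0]
    for i in range(1,k):
        if st[i,4]>60: print(n,"proj",p,"seen",ce[i]+[x-25,y-20],st[i,4],tri(C,q[2],Cs,ce[i]+[x-25,y-20]))
E
```

```text
stand patch diff 1.7196 33
obl proj [325.1251 285.1043] seen [324.6471 285.893 ] 187 (array([ 0.5352, -0.3762,  0.0456]), np.float64(0.001970180968595063))
round proj [326.4715 253.0669] seen [326.224  253.8177] 192 (array([ 0.6056, -0.2698,  0.0454]), np.float64(0.0010156892848471623))
```

```bash
python3 -c "
from rig import *
print(hand_in())"
```

```text
the job is handed in; nothing more can be done
None
```

I handed the job in at about 58 s. The seam was wedged open to about 10 mm at both ends, the wedge is back in its stand and the hood is pulled fully open (about 111 mm). The two bars present, round and oblong, sit in their own nests. The hand-in returned no verdict, so these are my own measurements.

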